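# Lock the jigger arm down with its pin and R-clip

### The job

Lock the sprung arm of the bench jigger down at working height, ready for setting the template: draw the steel lock pin from its slanted socket, put its nose in the eye of the arm and use it to swing the arm down until the eye faces the hole in the column, then push the pin right home through both, with its cross hole upright. Finally take the big R-clip from the wooden rack, push its straight leg down through the cross hole beyond the column until the bow springs over the pin, and let go; leave everything else where it stands.

Things in the scene. Friction and masses are not known exactly. Their poses are not given: they have to be found in the camera images.
- jigger: Bench jigger, fixed: plywood bed 410 x 295 x 18 mm, grey cast column, wheel head with plaster mould, sprung aluminium arm. Origin on the table under the column. z up; the pin goes home along +y; the arm points to +x. The column's top is a boss 34 x 34 mm, 22 mm thick (y 0 to 22 mm), with a 24 mm through hole. Past the boss (y over 22 mm) all is clear above z = 95 mm.
- boss_mouth (a point): Centre of the mouth of the hole in the column's boss, on the arm's side (jigger x 0, y 0, z 200 mm). Axes as jigger; the hole runs 22 mm along +y.
- pivot (a point): Point on the arm's pivot axis (jigger x 0, y -12, z 115 mm); the axis runs along jigger y. Axes as jigger.
- swing_arm (a joint): Angle of the arm about its pivot, rad: 0 = raised on its upper stop, held there by its spring; 0.70 = down on its lower stop, where the eye stands right opposite the boss's hole, straight above the pivot. In lowering, the eye travels 55 mm to jigger +x and 20 mm up, on an arc. It springs back when let go. Force needed at the eye: 2 N at the top to 4 N at the bottom.
- eye_mouth (a point): Centre of the outer mouth (side away from the column) of the eye in the arm's upright ear, 85 mm from the pivot axis. Eye 34 x 34 mm, 18 mm thick along y, 24 mm through hole; 3 mm gap to the boss's plane. With the arm raised nothing stands behind the eye; a pin put more than 20 mm into the eye hits the boss's side in the swing. Axes as jigger's while raised; turns with the arm.
- socket_mouth (a point): Centre of the mouth of the slanted square socket on the bed (36 x 36 x 50 mm, bore 24 mm) that holds the pin, its collar on the mouth. The bore runs down towards jigger +x, 40 degrees below level. Axes as jigger.
- pin_grip (a point): Plain steel lock pin, 0.2 to 0.4 kg: centre of its flat handle (12 mm thick along the pin's x, 32 mm along z, 48 mm along y). Pin axes: y from handle along the shank to the nose, z along the cross hole: held by the flat sides from above with y level, the cross hole is upright. It starts in the socket, y down along the bore, x level.
- pin_collar (a point): Centre of the face of the pin's collar (30 mm diameter, 5 mm thick), 29 mm along y from pin_grip; it meets the arm's eye when the pin is home. From here the shank, 20 mm thick, is 85 mm long, its last 25 mm a long taper to 8 mm. Axes of the pin.
- pin_hole (a point): Centre of the cross hole in the pin's shank, 53 mm past pin_collar along y, 32 mm from the nose's end: an opening 9 (x) x 10 mm (y) right through along the pin's z. With the pin home it stands 10 mm past the far face of the boss. Axes of the pin.
- clip_coil (a point): R-clip of 6 mm steel wire, 115 mm long, 80 g: centre of its double coil (29 mm across, 12 mm thick along the clip's y), where to hold it. Clip axes: z up the straight leg to the coil, x from leg to sprung bow, y across the flat. It starts upright, leg down, in one of the rack's two pockets (42 mm deep). Leg's end is 100 mm, bow's open end 78 mm below the coil.
- clip_seat (a point): Point on the straight leg's line, 11.5 mm towards -x and 47 mm below clip_coil, level with the hollow of the bow: it lies at pin_hole when the clip is home. Axes of the clip.
- clip_bow (a joint): Opening of the clip's sprung bow, rad: 0 relaxed; spreads to about 0.1 while its hump rides over the pin (a push of about 10 N along the leg) and falls back near 0 once sprung over.
- rack: Hardwood block 60 x 150 x 54 mm, fixed. Origin at the centre of its underside, y along its length. Two pockets 75 mm apart along y, each 27 (x) x 9 mm: one holds the R-clip, the other a flat wooden tool.
- wood_tool: Flat wooden modelling tool, 26 x 7 x 132 mm, standing in the other pocket, 90 mm above the block; bystander. Origin at its lower end, 10 mm towards rack -x of its middle.
- bowl: White ceramic bowl, 136 mm across, 55 mm high; bystander. Origin at the centre of its underside.
- mug: Ochre mug, 80 mm across, 95 mm high, handle on one side; bystander. Origin at the centre of its underside.
- jar: Glaze jar with a white cap, 68 mm across, 100 mm high; bystander. Origin at the centre of its underside.

How it is judged:
By the outcome, as a careful person would: the job done as asked, in the order asked, and still so for the second after the job is handed in, with the robot touching nothing.
It also fails if it takes over 72 s, if anything falls off the work surface, if the arm or the gripper's body presses on something with over 40 N, if the wrist force passes 120 N, or if a joint passes its speed limit or range.

### The arm

A 7-joint arm with a two-finger parallel gripper is mounted at the origin on the work surface. World frame = base frame: x ahead of the robot, y to its left, z up, the work surface at z = 0. Lengths are in m, angles in rad, forces in N, time in s.
With the tool pointing down it reaches from about 0.35 to 0.9 m from the base axis. Payload 7.2 kg.
Tool frame: the origin (TCP) lies between the finger pads; the fingertips stand 11 mm ahead of it and the grasp point (between the pads) lies 8 mm behind it; z points along the fingers, x is the direction in which the jaws open and shut, and the axes are right-handed (so a half turn about z gives the same grasp; the last joint's range is limited). The gripper opens to 85 mm and grips with 20 to 120 N. Pads are 22 mm wide; open, the fingers measure 114 mm over their backs; the gripper's body (76 mm by 85 mm) begins 54 mm behind the grasp point. The pads swing forward as they close: fully open they stand 13 mm farther back than shut.
Start: joints at [-1.179, 0.411, -0.013, 1.596, 0.006, 1.134, -0.082], TCP at [0.277, 0.56, 0.242] pointing down, gripper open.
Joint ranges: [-2.95, 2.95], [-0.29, 1.99], [-1.47, 1.44], [0.14, 2.54], [-1.03, 4.17], [0.13, 1.85], [-2.86, 2.86]. Speed limits (rad/s): [2.39, 2.39, 3.01, 3.01, 3.14, 3.14, 3.14].

### API

Orientations are given as a rotation vector (axis times angle).
In Python, from station import ctrl gives the robot as it stands.
- The arm moves only by the tool jog_arm, never from a script. Its argument "targets" is one flat list of numbers, 5 for each row, row after row: the opening, from 0 (shut) to 1 (fully open), then the shift along the tool's x, y, z in m, then the turn about the tool's z in rad. A call has exactly 10 rows; each row shifts and turns the pose as measured when the row begins, along the tool's axes as they then stand; what a row does not reach is not made up. A row lasts 1/10 s, in which the tool goes at most 50 mm and 8.59 degrees, less where a joint would pass 70% of its speed; a pose out of reach is approached as far as the arm can. A call is refused whole if a number of a shift passes 0.05 or a number of a turn 0.15, either way. A call with a gripper value outside its range is refused whole. The fingers move at their own pace and stop on an object; "grip_force" is the grip in N (left out, the last holds). Time passes only in rows, so rows that do not move let the fingers close, or fill a call up. It gives the time, the measured TCP pose, the force and the opening at its end, in the units of the state.
- ctrl.get_state(): the state, without advancing time (a new reading comes with each control period).
- ctrl.read_camera(name): name is "side" or "top" or "wrist"; returns (picture, depth): 420x560x3 uint8, red, green, blue; 420x560 float32, m along the optical axis (not along the pixel's ray), 0 where there is no reading.
- ctrl.camera_model(name): a dict with "intrinsics" (3x3 intrinsics, pixels), "extrinsics" (4x4, takes a point from world to camera coordinates). Camera axes: x right, y down, z forward; pixel columns grow to the right and rows downward; lengths in m; the calibration is good to about 2 mm. A picture is of the moment at which its call begins: read the wrist's pose just before it. camera_model takes no time and is no camera call; for the wrist camera it gives the pose at the moment of the call.
- ctrl.sign_off(): hands the job in, once; it reports no verdict.
The state is a dict: "t": time; "q": joint angles; "qvel": joint speeds; "joint_torque": joint torques, N m; "position": TCP position; "eef_rot": TCP orientation; "ft_force": force on the tool from outside, world axes, zero at the start; "moment": the same for the moment, N m; "gripper_width": opening from 0.0 (shut) to 1.0 (fully open).
Only numpy, scipy, OpenCV 4.12 (cv2) and the standard library are available. Lean on these libraries where they do the work, as an engineer would, in place of code of your own. Each camera call takes 0.05 s, during which the arm holds its last target. There are 200 camera calls.

## Working session

There is one attempt and no reset: what is moved stays moved. The work goes in short steps, Python scripts to look and compute and a tool call to move; the robot and the scene stay as the last step left them, time stands still between calls to the robot, and variables do not carry over. Pictures are saved under pics/ and viewed, about 8 in all and at most 12, crops included, and the job is handed in when it is done.

Besides the shell and the picture viewer there is one more tool, called after ">>>" by a JSON object that holds its "method" and its "body", one argument or row to a line. jog_arm: Moves the arm, as the interface text tells. Its arguments: {"type":"object","properties":{"targets":{"type":"array","items":{"type":"number"}},"grip_force":{"type":"number"}},"required":["targets"]}

```bash
mkdir -p pics; ls
cat > h.py <<'E'
import numpy as np, cv2
from scipy.spatial.transform import Rotation as R
from station import ctrl
def shot(n,f=None):
    m=ctrl.camera_model(n); p,d=ctrl.read_camera(n)
    if f: cv2.imwrite('pics/'+f,p[...,::-1])
    return p,d,np.array(m['intrinsics']),np.array(m['extrinsics'])
def cloud(d,K,E):
    v,u=np.mgrid[:d.shape[0],:d.shape[1]]
    P=np.stack([(u-K[0,2])/K[0,0]*d,(v-K[1,2])/K[1,1]*d,d],-1)
    return (P-E[:3,3])@E[:3,:3]
def proj(X,K,E):
    c=np.atleast_2d(X)@E[:3,:3].T+E[:3,3]; c=c@K.T
    return c[:,:2]/c[:,2:]
def st():
    s=ctrl.get_state(); return s,np.array(s['position']),R.from_rotvec(s['eef_rot'])
E
python3 - <<'E'
from h import *
a=shot('side','side0.png');b=shot('top','top0.png')
np.savez('v0.npz',sp=a[0],sd=a[1],sK=a[2],sE=a[3],tp=b[0],td=b[1],tK=b[2],tE=b[3])
for x in (a,b): print(x[2],x[3])
s,p,r=st();print(s['t'],p,r.as_matrix().round(3),s['gripper_width'])
E
```

```text
pics
[[387.68069429   0.         272.27807614]
 [  0.         387.68069429 207.85631992]
 [  0.           0.           1.        ]] [[ 0.96720601 -0.25297664 -0.02270133 -0.54452546]
 [-0.15762455 -0.52774751 -0.83464787  0.22883044]
 [ 0.19916585  0.81085473 -0.55031589  1.11603116]
 [ 0.          0.          0.          1.        ]]
[[382.82989037   0.         284.89446892]
 [  0.         382.82989037 205.3262932 ]
 [  0.           0.           1.        ]] [[-0.02931025 -0.99956038 -0.00446804  0.00187245]
 [-0.97741687  0.02959623 -0.20923751  0.55761709]
 [ 0.20927776 -0.00176567 -0.97785464  1.33693049]
 [ 0.          0.          0.          1.        ]]
0.1 [0.27715311 0.55969393 0.24151601] [[ 0.444  0.896 -0.001]
 [ 0.896 -0.444 -0.001]
 [-0.001  0.    -1.   ]] 1.0049150654910155
```

View pics/side0.png

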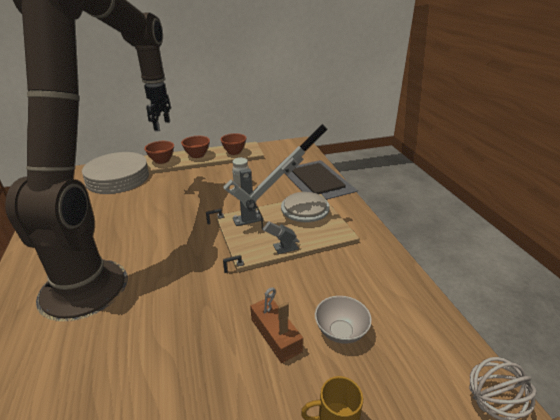

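View pics/top0.png

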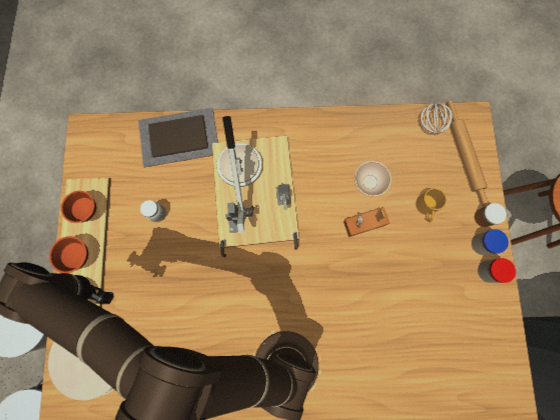

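Run:
```python
from h import *
z=np.load('v0.npz')
C=cloud(z['td'],z['tK'],z['tE']);S=cloud(z['sd'],z['sK'],z['sE'])
m=(abs(C[...,2]-.018)<.005);m[:130]=0;m[250:]=0;m[:,:205]=0;m[:,305:]=0
m=cv2.morphologyEx(m.astype(np.uint8),cv2.MORPH_OPEN,np.ones((3,3)))
pts=C[m>0][:,:2].astype(np.float32);r=cv2.minAreaRect(pts);print('bed',r,cv2.boxPoints(r))
print('table z',np.median(C[300:330,400:500,2]),np.median(S[320:380,100:200,2]))
for n,X,b in(('top',C,(190,235,215,265)),('side',S,(150,225,215,265))):
    Y=X[b[0]:b[1],b[2]:b[3]].reshape(-1,3)
    for lo,hi in((.05,.15),(.15,.19),(.19,.21),(.21,.225),(.225,.3)):
        q=Y[(Y[:,2]>lo)&(Y[:,2]<hi)]
        if len(q): print(n,lo,len(q),q.min(0).round(3),q.max(0).round(3),np.median(q,0).round(3))
# rack top
q=C[195:245,335:400].reshape(-1,3);t=q[abs(q[:,2]-.054)<.006];print('rack',cv2.minAreaRect(t[:,:2].astype(np.float32)),len(t))
for lo,hi in((.07,.1),(.1,.125),(.125,.2)):
    t=q[(q[:,2]>lo)&(q[:,2]<hi)]
    if len(t):print(lo,len(t),t.min(0).round(3),t.max(0).round(3),np.median(t,0).round(3))
# socket/pin
q=C[175:215,270:300].reshape(-1,3);t=q[q[:,2]>.035];print('sock',t.min(0),t.max(0))
a=cv2.resize(z['tp'][125:255,200:400],None,fx=4,fy=4,interpolation=cv2.INTER_CUBIC)
cv2.imwrite('pics/tc.png',a[...,::-1])
```

```text
bed ((0.6315857172012329, 0.10225942730903625), (0.40986892580986023, 0.2950161397457123), 4.452333927154541) [[ 0.4158187   0.23341335]
 [ 0.4387207  -0.0607125 ]
 [ 0.84735274 -0.0288945 ]
 [ 0.82445073  0.26523137]]
table z -0.00024647866578490725 0.0007168151975208031
top 0.05 210 [0.495 0.102 0.051] [0.572 0.199 0.15 ] [0.52  0.136 0.128]
top 0.15 177 [0.446 0.125 0.15 ] [0.594 0.171 0.189] [0.519 0.141 0.17 ]
top 0.19 69 [0.449 0.126 0.19 ] [0.538 0.172 0.21 ] [0.473 0.138 0.196]
top 0.21 72 [0.505 0.151 0.211] [0.537 0.173 0.222] [0.521 0.163 0.216]
side 0.05 702 [0.419 0.096 0.05 ] [0.584 0.683 0.15 ] [0.531 0.149 0.102]
side 0.15 347 [0.445 0.122 0.15 ] [0.578 0.174 0.19 ] [0.51  0.138 0.168]
side 0.19 92 [0.451 0.124 0.19 ] [0.538 0.17  0.21 ] [0.505 0.149 0.196]
side 0.21 54 [0.504 0.149 0.211] [0.539 0.176 0.22 ] [0.521 0.157 0.217]
rack ((0.5192513465881348, -0.3015824556350708), (0.12017274647951126, 0.15153436362743378), 16.59296226501465) 558
0.07 29 [ 0.474 -0.349  0.073] [ 0.511 -0.266  0.1  ] [ 0.492 -0.342  0.085]
0.1 42 [ 0.476 -0.35   0.1  ] [ 0.511 -0.264  0.125] [ 0.494 -0.273  0.116]
0.125 29 [ 0.48  -0.35   0.125] [ 0.513 -0.268  0.148] [ 0.499 -0.344  0.141]
sock [ 0.26528941 -0.02696926  0.03566975] [0.64845708 0.0120348  1.42400647]
```

View pics/tc.png

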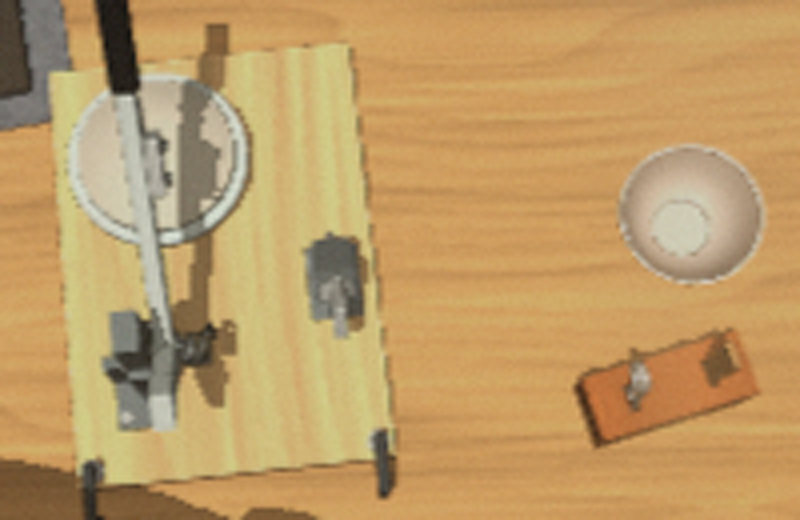

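```bash
cat >> h.py <<'E'
def plan(P,yaw=None,n=10,op=None):
    """print rows from current pose to world P, tool-x yaw (deg)"""
    s,p,r=st(); M=r.as_matrix(); y0=np.degrees(np.arctan2(M[1,0],M[0,0]))
    dy=0 if yaw is None else -np.radians((yaw-y0+180)%360-180)
    d=(np.array(P)-p); out=[]
    for i in range(n):
        Q=(r*R.from_rotvec([0,0,dy*i/n])).as_matrix()
        out+=[list((Q.T@d/n).round(4))+[round(dy/n,4)]]
    print('yaw0',y0.round(2),'p',p.round(4),'d',d.round(4)); print(out)
E
python3 - <<'E'
from h import *
z=np.load('v0.npz');C=cloud(z['td'],z['tK'],z['tE']);S=cloud(z['sd'],z['sK'],z['sE'])
q=C[178:212,274:293].reshape(-1,3)
for lo,hi in((.03,.045),(.045,.055),(.055,.065),(.065,.075),(.075,.09),(.09,.11)):
    t=q[(q[:,2]>lo)&(q[:,2]<hi)]
    if len(t):print(lo,len(t),t.min(0).round(3),t.max(0).round(3),np.median(t,0).round(3))
q=S[210:260,255:305].reshape(-1,3);print('side')
for lo,hi in((.03,.045),(.045,.055),(.055,.065),(.065,.075),(.075,.09),(.09,.11)):
    t=q[(q[:,2]>lo)&(q[:,2]<hi)&(q[:,1]<.06)]
    if len(t):print(lo,len(t),t.min(0).round(3),t.max(0).round(3),np.median(t,0).round(3))
s,p,r=st();m=ctrl.camera_model('wrist');E=np.array(m['extrinsics']);c=-E[:3,:3].T@E[:3,3]
M=r.as_matrix();print('cam in tool',M.T@(c-p),'\n',M.T@E[:3,:3].T,np.array(m['intrinsics'])[0])
plan([.54,.05,.33],94.45)
E
```

```text
0.03 6 [ 0.596 -0.031  0.03 ] [0.649 0.014 0.043] [ 0.643 -0.005  0.034]
0.045 1 [ 0.642 -0.006  0.046] [ 0.642 -0.006  0.046] [ 0.642 -0.006  0.046]
0.055 2 [ 0.636 -0.021  0.061] [ 0.637 -0.017  0.064] [ 0.637 -0.019  0.063]
0.065 24 [ 0.574 -0.027  0.066] [0.633 0.012 0.075] [ 0.628 -0.004  0.07 ]
0.075 62 [ 0.573 -0.027  0.075] [0.626 0.008 0.09 ] [ 0.61  -0.01   0.083]
0.09 66 [ 0.534 -0.024  0.09 ] [0.607 0.009 0.11 ] [ 0.592 -0.009  0.096]
side
0.03 57 [ 0.59 -0.03  0.03] [0.649 0.006 0.045] [ 0.604 -0.02   0.039]
0.045 32 [ 0.592 -0.028  0.045] [ 0.641 -0.006  0.055] [ 0.612 -0.024  0.049]
0.055 31 [ 0.587 -0.029  0.056] [ 0.634 -0.02   0.065] [ 0.608 -0.026  0.061]
0.065 58 [ 0.575 -0.03   0.065] [0.635 0.012 0.075] [ 0.614 -0.024  0.07 ]
0.075 105 [ 0.554 -0.03   0.075] [0.626 0.011 0.09 ] [ 0.594 -0.024  0.083]
0.09 134 [ 0.533 -0.028  0.09 ] [0.608 0.008 0.11 ] [ 0.578 -0.016  0.097]
cam in tool [ 0.00044743 -0.0738988  -0.13121238] 
 [[ 9.99999951e-01  1.73730085e-04 -2.62035504e-04]
 [-8.96369146e-05  9.56411184e-01  2.92023353e-01]
 [ 3.01346929e-04 -2.92023315e-01  9.
[... 267 characters left out ...]
 np.float64(-0.0537)], [np.float64(-0.0388), np.float64(0.0423), np.float64(-0.0088), np.float64(-0.0537)], [np.float64(-0.041), np.float64(0.0401), np.float64(-0.0088), np.float64(-0.0537)], [np.float64(-0.0431), np.float64(0.0378), np.float64(-0.0088), np.float64(-0.0537)], [np.float64(-0.0451), np.float64(0.0355), np.float64(-0.0088), np.float64(-0.0537)], [np.float64(-0.0469), np.float64(0.033), np.float64(-0.0088), np.float64(-0.0537)], [np.float64(-0.0486), np.float64(0.0304), np.float64(-0.0088), np.float64(-0.0537)], [np.float64(-0.0502), np.float64(0.0278), np.float64(-0.0088), np.float64(-0.0537)], [np.float64(-0.0516), np.float64(0.0251), np.float64(-0.0088), np.float64(-0.0537)]]
```

>>> {"method": "jog_arm", "body": {
  "targets": [1, -0.027, 0.037, -0.02, -0.05, 1, -0.029, 0.036, -0.02, -0.05, 1, -0.031, 0.034, -0.02, -0.05, 1, -0.033, 0.032, -0.02, -0.05, 1, -0.035, 0.031, -0.02, -0.05, 1, -0.036, 0.029, -0.01, -0.05, 1, -0.038, 0.027, -0.01, -0.05, 1, -0.039, 0.025, 0, -0.05, 1, -0.04, 0.023, 0, -0.05, 1, -0.042, 0.021, 0, -0.05],
  "grip_force": 30
}}

```text
t: 1.1
position: [0.4904, 0.1422, 0.3611]
eef_rot: [2.138, 2.302, -0.012]
ft_force: [0.0, 2.2, 0.2]
gripper_width: 0.998
```

Run:
```python
from h import *
plan([.54,.05,.36],94.45,4)
```

```text
yaw0 94.23 p [0.4904 0.1422 0.3611] d [ 0.0496 -0.0922 -0.0011]
[[np.float64(-0.0239), np.float64(0.0107), np.float64(0.0003), np.float64(-0.001)], [np.float64(-0.0239), np.float64(0.0107), np.float64(0.0003), np.float64(-0.001)], [np.float64(-0.0239), np.float64(0.0106), np.float64(0.0003), np.float64(-0.001)], [np.float64(-0.0239), np.float64(0.0106), np.float64(0.0003), np.float64(-0.001)]]
```

>>> {"method": "jog_arm", "body": {
  "targets": [1, -0.03, 0.008, 0, 0, 1, -0.03, 0.008, 0, 0, 1, -0.03, 0.008, 0, 0, 1, -0.02, 0.005, 0, 0, 1, 0, 0, 0, 0, 1, 0, 0, 0, 0, 1, 0, 0, 0, 0, 1, 0, 0, 0, 0, 1, 0, 0, 0, 0, 1, 0, 0, 0, 0]
}}

```text
t: 2.1
position: [0.5283, 0.0249, 0.3597]
eef_rot: [-2.144, -2.295, 0.018]
ft_force: [-0.7, -0.3, 0.0]
gripper_width: 1.001
```

Run:
```python
from h import *
a=shot('wrist','w1.png');np.savez('w1.npz',p=a[0],d=a[1],K=a[2],E=a[3])
s,p,r=st();print(s['t'],p,r.as_matrix().round(4),s['q'])
C=cloud(a[1],a[2],a[3])
def prof(name,q,bins):
    print(name)
    for lo,hi in zip(bins[:-1],bins[1:]):
        t=q[(q[:,2]>lo)&(q[:,2]<hi)]
        if len(t)>5:print(lo,len(t),t.min(0).round(4),t.max(0).round(4),np.median(t,0).round(4))
q=C.reshape(-1,3);h=q[(abs(q[:,0]-.55)<.1)&(abs(q[:,1]+.01)<.045)]
prof('sock',h,[.03,.05,.06,.07,.08,.085,.09,.095,.1,.105,.11,.115,.12,.13,.15])
h=q[(abs(q[:,0]-.49)<.07)&(abs(q[:,1]-.15)<.06)]
prof('col',h,[.1,.15,.17,.18,.185,.19,.195,.2,.205,.21,.214,.216,.218,.22,.23,.25])
t=h[(abs(h[:,2]-.217)<.003)];print(cv2.minAreaRect(t[:,:2].astype(np.float32)))
```

```text
2.15 [0.52826035 0.0249079  0.35966455] [[-0.0682  0.9976 -0.0086]
 [ 0.9976  0.0681 -0.008 ]
 [-0.0074 -0.0091 -0.9999]] [-0.39839051  0.16596646  0.29983897  1.66274635 -0.04293383  1.32977194
  1.54724078]
sock
0.03 74 [ 0.4502 -0.0501  0.0306] [0.6497 0.0108 0.05  ] [ 0.4559 -0.0407  0.0461]
0.05 14 [ 0.4501 -0.0481  0.0501] [ 0.4549 -0.0417  0.0526] [ 0.4524 -0.0455  0.0506]
0.06 77 [ 0.5831 -0.0232  0.0621] [0.6362 0.0112 0.0699] [6.328e-01 1.000e-04 6.740e-02]
0.07 232 [ 0.5719 -0.0283  0.0701] [0.6314 0.0111 0.0799] [ 0.6209 -0.0037  0.0749]
0.08 141 [ 0.5731 -0.0272  0.08  ] [0.62   0.0096 0.085 ] [ 0.6129 -0.0036  0.0826]
0.085 179 [ 0.5557 -0.0273  0.0851] [0.6145 0.0095 0.09  ] [ 0.5903 -0.006   0.0876]
0.09 233 [ 0.5614 -0.027   0.09  ] [0.6075 0.0094 0.095 ] [ 0.5929 -0.0059  0.0927]
0.095 178 [ 0.5441 -0.0261  0.095 ] [0.6022 0.0094 0.0998] [ 0.5959 -0.007   0.0966]
0.1 42 [ 0.5426 -0.0157  0.1001] [ 0.5888 -0.0047  0.1049] [ 0.5836 -0.0071  0.1027]
0.105 85 [ 0.5342 -0.0192  0.1051] [ 0.5831 -0.0046  0.1099] [ 0.5658 -0.0105  0.1077]
0.11 84 [ 0.5372 -0.019   0.11  ] 
[... 652 characters left out ...]
] [0.5399 0.1707 0.195 ] [0.4793 0.1386 0.1926]
0.195 341 [0.4598 0.1252 0.195 ] [0.5393 0.171  0.2   ] [0.4714 0.1362 0.1976]
0.2 236 [0.4655 0.1254 0.2   ] [0.5398 0.1714 0.2048] [0.4714 0.1376 0.202 ]
0.205 64 [0.4714 0.1311 0.2052] [0.5395 0.1706 0.2098] [0.5077 0.152  0.2075]
0.21 82 [0.5043 0.1493 0.21  ] [0.5395 0.1708 0.2139] [0.513  0.1517 0.2119]
0.214 257 [0.5044 0.1495 0.2141] [0.539  0.1734 0.216 ] [0.5192 0.1601 0.2156]
0.216 783 [0.5045 0.1499 0.216 ] [0.5394 0.1742 0.218 ] [0.5221 0.1619 0.2167]
0.218 14 [0.5135 0.1517 0.218 ] [0.5375 0.1716 0.2183] [0.5241 0.1598 0.2182]
((0.521872878074646, 0.16190141439437866), (0.03415622562170029, 0.02310296893119812), 4.062338352203369)
```

View pics/w1.png

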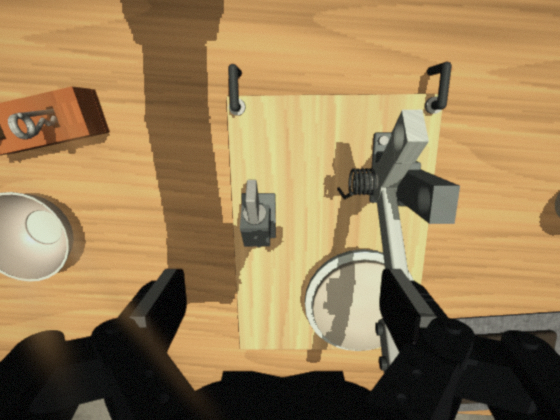

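>>> {"method": "jog_arm", "body": {
  "targets": [1, -0.009, 0.0075, 0.02, -0.007, 1, -0.009, 0.0075, 0.03, 0, 1, -0.009, 0.0075, 0.03, 0, 1, -0.009, 0.0075, 0.03, 0, 1, 0, 0, 0.03, 0, 1, 0, 0, 0.03, 0, 1, 0, 0, 0.03, 0, 1, 0, 0, 0.01, 0, 1, 0, 0, 0, 0, 1, 0, 0, 0, 0]
}}

```text
t: 3.15
position: [0.5633, -0.0078, 0.1456]
eef_rot: [2.127, 2.308, -0.009]
ft_force: [0.7, 0.7, -0.1]
gripper_width: 1.001
```

Run:
```python
from h import *
plan([.559,-.0117,.096],94.3,4)
s,p,r=st();print(r.as_matrix()[2].round(4))
a=shot('wrist','w2.png');C=cloud(*a[1:]).reshape(-1,3)
h=C[(abs(C[:,0]-.55)<.04)&(abs(C[:,1]+.012)<.02)&(C[:,2]<.14)]
for lo in(.09,.1,.105,.11,.115,.12,.125,.13):
    t=h[(h[:,2]>lo)&(h[:,2]<lo+.005)]
    if len(t):print(lo,len(t),t.min(0).round(4),t.max(0).round(4),np.median(t,0).round(4))
```

```text
yaw0 94.66 p [ 0.5633 -0.0078  0.1456] d [-0.0043 -0.0039 -0.0496]
[[np.float64(-0.0008), np.float64(-0.0011), np.float64(0.0124), np.float64(0.0016)], [np.float64(-0.0008), np.float64(-0.0011), np.float64(0.0124), np.float64(0.0016)], [np.float64(-0.0008), np.float64(-0.0011), np.float64(0.0124), np.float64(0.0016)], [np.float64(-0.0008), np.float64(-0.0011), np.float64(0.0124), np.float64(0.0016)]]
[-0.0059 -0.0022 -1.    ]
0.09 239 [ 0.5814 -0.0234  0.09  ] [0.59  0.008 0.095] [ 0.5859 -0.0024  0.092 ]
0.1 103 [ 0.534  -0.0176  0.1001] [ 0.5887 -0.0043  0.105 ] [ 0.5847 -0.0101  0.1032]
0.105 305 [ 0.5338 -0.0192  0.105 ] [ 0.5836 -0.0042  0.11  ] [ 0.5372 -0.0122  0.1078]
0.11 366 [ 0.5366 -0.0191  0.11  ] [ 0.5771 -0.0048  0.115 ] [ 0.541  -0.0123  0.1126]
0.115 389 [ 0.5406 -0.0185  0.115 ] [ 0.5707 -0.0052  0.12  ] [ 0.5453 -0.0122  0.1177]
0.12 422 [ 0.5449 -0.0184  0.12  ] [ 0.5652 -0.0058  0.125 ] [ 0.5496 -0.0122  0.1225]
0.125 367 [ 0.5489 -0.0179  0.125 ] [ 0.56   -0.0062  0.1292] [ 0.5533 -0.012   0.127 ]
```

>>> {"method": "jog_arm", "body": {
  "targets": [1, -0.001, -0.0015, 0.015, 0.003, 1, -0.001, -0.0015, 0.015, 0.003, 1, -0.001, -0.001, 0.013, 0, 1, -0.001, 0, 0.006, 0, 1, 0, 0, 0, 0, 0, 0, 0, 0, 0, 0, 0, 0, 0, 0, 0, 0, 0, 0, 0, 0, 0, 0, 0, 0, 0, 0, 0, 0, 0],
  "grip_force": 60
}}

```text
t: 4.2
position: [0.5665, -0.0116, 0.1047]
eef_rot: [2.126, 2.295, 0.012]
ft_force: [0.2, 3.2, 2.7]
gripper_width: 0.145
```

Run:
```python
from h import *
plan([.559,-.0117,.096],94.3,4);s,p,r=st();print(s['gripper_width'],s['ft_force'])
```

```text
yaw0 94.36 p [ 0.5665 -0.0116  0.1047] d [-0.0075 -0.0001 -0.0087]
[[np.float64(0.0001), np.float64(-0.0019), np.float64(0.0021), np.float64(0.0003)], [np.float64(0.0001), np.float64(-0.0019), np.float64(0.0021), np.float64(0.0003)], [np.float64(0.0001), np.float64(-0.0019), np.float64(0.0021), np.float64(0.0003)], [np.float64(0.0001), np.float64(-0.0019), np.float64(0.0021), np.float64(0.0003)]]
0.1451304472122748 [0.22067497 3.16703889 2.74038973]
```

>>> {"method": "jog_arm", "body": {
  "targets": [0.5, 0, 0, 0, 0, 0.5, 0, 0, 0, 0, 0.5, 0, -0.004, 0.004, 0, 0.5, 0, -0.004, 0.004, 0, 0.5, 0, -0.002, 0.003, 0, 0.5, 0, 0, 0, 0, 0.5, 0, 0, 0, 0, 0.5, 0, 0, 0, 0, 0.5, 0, 0, 0, 0, 0.5, 0, 0, 0, 0],
  "grip_force": 60
}}

```text
t: 5.2
position: [0.5556, -0.0125, 0.0924]
eef_rot: [2.126, 2.295, 0.011]
ft_force: [0.3, -0.6, -0.1]
gripper_width: 0.498
```

Run:
```python
from h import *
plan([.559,-.0117,.096],94.3,4);s,p,r=st();print(s['gripper_width'],s['ft_force'],r.as_matrix()[2])
```

```text
yaw0 94.37 p [ 0.5556 -0.0125  0.0924] d [0.0034 0.0008 0.0036]
[[np.float64(0.0001), np.float64(0.0009), np.float64(-0.0009), np.float64(0.0003)], [np.float64(0.0001), np.float64(0.0009), np.float64(-0.0009), np.float64(0.0003)], [np.float64(0.0001), np.float64(0.0009), np.float64(-0.0009), np.float64(0.0003)], [np.float64(0.0001), np.float64(0.0009), np.float64(-0.0009), np.float64(0.0003)]]
0.49818171160413893 [ 0.33634668 -0.63420556 -0.05393   ] [-0.00455043  0.01421363 -0.99988863]
```

>>> {"method": "jog_arm", "body": {
  "targets": [0.5, 0, 0.003, -0.002, 0, 0.5, 0, 0, 0, 0, 0, 0, 0, 0, 0, 0, 0, 0, 0, 0, 0, 0, 0, 0, 0, 0, 0, 0, 0, 0, 0, 0, 0, 0, 0, 0, 0, -0.008, -0.007, 0, 0, 0, -0.008, -0.007, 0, 0, 0, -0.008, -0.007, 0],
  "grip_force": 60
}}

```text
t: 6.2
position: [0.5341, -0.014, 0.1161]
eef_rot: [2.125, 2.294, 0.012]
ft_force: [1.5, 0.1, -1.9]
gripper_width: 0.13
```

Run:
```python
from h import *
plan([.559,-.0117,.096],94.3,4);s,p,r=st();print(s['gripper_width'],s['ft_force'],s['moment'],r.as_matrix()[2])
```

```text
yaw0 94.38 p [ 0.5341 -0.014   0.1161] d [ 0.0249  0.0023 -0.0201]
[[np.float64(0.0001), np.float64(0.0062), np.float64(0.0051), np.float64(0.0004)], [np.float64(0.0001), np.float64(0.0062), np.float64(0.0051), np.float64(0.0004)], [np.float64(0.0001), np.float64(0.0062), np.float64(0.0051), np.float64(0.0004)], [np.float64(0.0001), np.float64(0.0062), np.float64(0.0051), np.float64(0.0004)]]
0.13027163578684275 [ 1.5326673   0.08972317 -1.93966551] [ 0.06028747 -0.28724047  0.01166601] [-0.00498655  0.0152921  -0.99987063]
```

>>> {"method": "jog_arm", "body": {
  "targets": [0, 0, -0.006, -0.005, 0, 0, 0, -0.006, -0.005, 0, 0, 0, -0.006, -0.005, 0, 0, 0, -0.006, -0.005, 0, 0, 0, -0.006, -0.005, 0, 0, 0, -0.006, -0.005, 0, 0, 0, -0.006, -0.005, 0, 0, 0, -0.006, -0.008, 0, 0, 0, 0, -0.01, 0, 0, 0, 0, -0.01, 0]
}}

```text
t: 7.2
position: [0.4765, -0.0182, 0.1832]
eef_rot: [2.129, 2.297, 0.007]
ft_force: [0.3, -0.6, -2.6]
gripper_width: 0.135
```

Run:
```python
from h import *
s,p,r=st();print(p,s['gripper_width'],s['ft_force'],s['moment'],r.as_matrix()[2])
a=shot('side');b=shot('wrist')
A=cv2.resize(a[0][130:270,190:360],None,fx=3,fy=3);B=b[0][:, :]
im=np.zeros((420,1070,3),np.uint8);im[:,:510]=A;im[:,510:]=B
cv2.imwrite('pics/c3.png',cv2.resize(im,None,fx=.745,fy=.745)[...,::-1])
C=cloud(*a[1:]);q=C.reshape(-1,3)
h=q[(q[:,0]>.42)&(q[:,0]<.66)&(q[:,1]>-.06)&(q[:,1]<.03)&(q[:,2]>.03)]
for x in np.arange(.42,.66,.01):
    t=h[(h[:,0]>=x)&(h[:,0]<x+.01)]
    if len(t):print(x.round(2),len(t),t[:,1].min().round(3),t[:,2].min().round(3),t[:,2].max().round(3))
```

```text
[ 0.47653124 -0.01819157  0.1832387 ] 0.13452712374689027 [ 0.28578606 -0.5816997  -2.57770799] [0.0580778  0.08721385 0.00941182] [-0.00434612  0.00996076 -0.99994095]
0.42 178 -0.06 0.042 0.621
0.43 297 -0.06 0.044 0.613
0.44 403 -0.06 0.033 0.605
0.45 418 -0.06 0.031 0.599
0.46 471 -0.06 0.175 0.589
0.47 372 -0.06 0.172 0.583
0.48 345 -0.06 0.164 0.575
0.49 326 -0.06 0.167 0.568
0.5 243 -0.059 0.158 0.563
0.51 74 -0.06 0.149 0.55
0.52 27 -0.027 0.141 0.168
0.53 25 -0.024 0.134 0.16
0.54 22 -0.024 0.126 0.15
0.55 16 -0.022 0.125 0.139
0.56 7 -0.018 0.116 0.129
0.57 25 -0.031 0.071 0.08
0.58 45 -0.031 0.063 0.092
0.59 96 -0.031 0.032 0.101
0.6 62 -0.029 0.032 0.095
0.61 53 -0.027 0.03 0.089
0.62 31 -0.027 0.03 0.08
0.63 12 -0.024 0.063 0.072
```

View pics/c3.png

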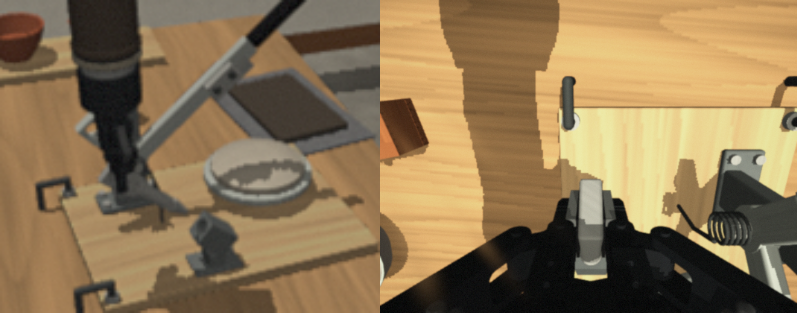

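>>> {"method": "jog_arm", "body": {
  "targets": [0, 0, 0.012, 0, 0, 0, 0, 0.012, 0, 0, 0, 0, 0.012, 0, 0, 0, 0, 0.011, 0, 0, 0, 0, 0, 0, 0, 0, 0, 0, 0.006, 0, 0, 0, 0, 0.006, 0, 0, 0, 0, 0.006, 0, 0, 0, 0, 0.006, 0, 0, 0, 0, 0, 0],
  "grip_force": 35
}}

```text
t: 8.3
position: [0.5304, -0.014, 0.1569]
eef_rot: [2.126, 2.296, 0.01]
ft_force: [2.8, 0.6, -0.9]
gripper_width: 0.134
```

Run:
```python
from h import *
s,p,r=st();print(p,s['gripper_width'],s['ft_force'],s['moment'],r.as_matrix()[2])
plan([.524,-.0145,.103],94.4,10)
```

```text
[ 0.53037278 -0.01401541  0.15694625] 0.13433506221799907 [ 2.79001146  0.61676561 -0.86323097] [ 0.10386409 -0.42119267  0.01884591] [-0.00480299  0.01275188 -0.99990716]
yaw0 94.39 p [ 0.5304 -0.014   0.1569] d [-0.0064 -0.0005 -0.0539]
[[np.float64(0.0), np.float64(-0.0007), np.float64(0.0054), np.float64(-0.0)], [np.float64(0.0), np.float64(-0.0007), np.float64(0.0054), np.float64(-0.0)], [np.float64(0.0), np.float64(-0.0007), np.float64(0.0054), np.float64(-0.0)], [np.float64(0.0), np.float64(-0.0007), np.float64(0.0054), np.float64(-0.0)], [np.float64(0.0), np.float64(-0.0007), np.float64(0.0054), np.float64(-0.0)], [np.float64(0.0), np.float64(-0.0007), np.float64(0.0054), np.float64(-0.0)], [np.float64(0.0), np.float64(-0.0007), np.float64(0.0054), np.float64(-0.0)], [np.float64(0.0), np.float64(-0.0007), np.float64(0.0054), np.float64(-0.0)], [np.float64(0.0), np.float64(-0.0007), np.float64(0.0054), np.float64(-0.0)], [np.float64(0.0), np.float64(-0.0007), np.float64(0.0054), np.float64(-0.0)]]
```

>>> {"method": "jog_arm", "body": {
  "targets": [0, 0, -0.001, 0.006, 0, 0, 0, -0.001, 0.006, 0, 0, 0, -0.001, 0.006, 0, 0, 0, -0.001, 0.006, 0, 0, 0, -0.001, 0.006, 0, 0, 0, -0.001, 0.006, 0, 0, 0, 0, 0.006, 0, 0, 0, 0, 0.005, 0, 0, 0, 0, 0, 0, 0, 0, 0, 0, 0]
}}

```text
t: 9.3
position: [0.5318, -0.0146, 0.1134]
eef_rot: [2.119, 2.287, 0.032]
ft_force: [1.2, 0.1, 4.4]
gripper_width: 0.129
```

```bash
cat >> h.py <<'E'
def pinlook(c):
    """slope of shank seen by camera c: use points near pin line ahead of the tool along world dir"""
E
python3 - <<'E'
from h import *
s,p,r=st();print(p,s['gripper_width'],s['ft_force'],s['moment'],r.as_matrix()[2])
a=shot('side')
q=cloud(*a[1:]).reshape(-1,3)
h=q[(q[:,0]>.52)&(q[:,0]<.67)&(q[:,1]>-.05)&(q[:,1]<.02)&(q[:,2]>.085)&(q[:,2]<.2)]
for x in np.arange(.53,.66,.01):
    t=h[(h[:,0]>=x)&(h[:,0]<x+.01)]
    if len(t):print(x.round(2),len(t),t[:,1].min().round(3),t[:,1].max().round(3),t[:,2].min().round(4),t[:,2].max().round(4))
A=cv2.resize(a[0][130:270,190:360],None,fx=4,fy=4,interpolation=cv2.INTER_CUBIC);cv2.imwrite('pics/c4.png',A[...,::-1])
E
```

```text
[ 0.53178872 -0.01462102  0.11341213] 0.12901379549382866 [1.24688188 0.07065351 4.44582798] [ 0.02425346 -0.58338632  0.07117754] [-0.00348637  0.03121155 -0.99950672]
0.53 29 -0.049 -0.006 0.1025 0.179
0.54 22 -0.05 -0.016 0.1051 0.1975
0.55 32 -0.031 -0.014 0.1041 0.1988
0.56 24 -0.026 -0.005 0.1106 0.1326
0.57 22 -0.024 -0.007 0.1082 0.1268
0.58 28 -0.026 0.006 0.0859 0.123
0.59 42 -0.03 -0.003 0.0878 0.1205
0.6 33 -0.029 -0.002 0.0864 0.1172
0.61 25 -0.025 0.001 0.0857 0.115
0.62 21 -0.019 -0.003 0.0958 0.1141
0.63 9 -0.014 -0.004 0.0956 0.1056
0.64 6 -0.014 -0.004 0.0938 0.1031
```

View pics/c4.png

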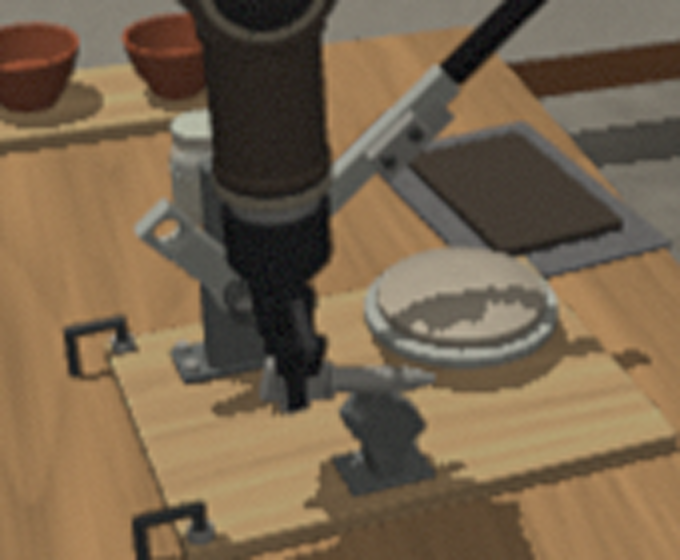

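>>> {"method": "jog_arm", "body": {
  "targets": [0, 0, -0.001, 0.005, 0, 0, 0, -0.001, 0.005, 0, 0, 0, -0.001, 0.004, 0, 0, 0, 0, 0, 0, 0, 0, 0, 0, 0, 0, 0, 0, 0, 0, 0, 0, 0, 0, 0, 0, 0, 0, 0, 0, 0, 0, 0, 0, 0, 0, 0, 0, 0, 0],
  "grip_force": 25
}}

```text
t: 10.35
position: [0.5294, -0.0149, 0.1009]
eef_rot: [2.119, 2.286, 0.035]
ft_force: [2.2, 0.7, 3.9]
gripper_width: 0.132
```

```bash
cat >> h.py <<'E'
def side_x(a,x0,x1,ylo,yhi,zlo,zhi,st=.01):
    q=cloud(*a[1:]).reshape(-1,3)
    h=q[(q[:,1]>ylo)&(q[:,1]<yhi)&(q[:,2]>zlo)&(q[:,2]<zhi)]
    for x in np.arange(x0,x1,st):
        t=h[(h[:,0]>=x)&(h[:,0]<x+st)]
        if len(t):print(x.round(3),len(t),t[:,1].min().round(3),t[:,1].max().round(3),t[:,2].min().round(4),t[:,2].max().round(4))
E
python3 - <<'E'
from h import *
s,p,r=st();print(p,s['gripper_width'],s['ft_force'],s['moment'],r.as_matrix()[2])
a=shot('side');side_x(a,.55,.66,-.05,.02,.085,.2)
E
```

```text
[ 0.52942617 -0.01491794  0.10086199] 0.1315824990514791 [2.22580128 0.74872911 3.9167237 ] [ 0.12507044 -0.69714124  0.02763193] [-0.00277617  0.0331793  -0.99944556]
0.55 31 -0.027 -0.012 0.0973 0.1261
0.56 22 -0.028 -0.011 0.1052 0.1262
0.57 19 -0.022 -0.007 0.1039 0.1197
0.58 26 -0.027 -0.006 0.0856 0.1199
0.59 40 -0.029 -0.002 0.0862 0.1185
0.6 35 -0.028 -0.006 0.0871 0.1183
0.61 25 -0.027 -0.002 0.0851 0.1168
0.62 19 -0.019 -0.002 0.1009 0.1161
0.63 12 -0.014 -0.001 0.0988 0.1133
0.64 5 -0.012 -0.007 0.1039 0.1102
```

>>> {"method": "jog_arm", "body": {
  "targets": [0, 0, 0, 0.003, 0, 0, 0, 0, 0.002, 0, 0, 0, 0, 0, 0, 0, 0, 0, 0, 0, 0, 0, 0, -0.005, 0, 0, 0, 0, -0.01, 0, 0, 0, 0, -0.01, 0, 0, 0, 0, -0.01, 0, 0, 0, 0, -0.01, 0, 0, 0, 0, 0, 0],
  "grip_force": 25
}}

```text
t: 11.4
position: [0.5217, -0.0154, 0.1423]
eef_rot: [2.126, 2.293, 0.02]
ft_force: [0.2, -0.6, -3.2]
gripper_width: 0.13
```

Run:
```python
from h import *
s,p,r=st();print(p,s['gripper_width'],s['ft_force'],s['moment'],r.as_matrix().round(4),s['q'])
a=shot('side');side_x(a,.55,.66,-.05,.02,.11,.25)
```

```text
[ 0.52171755 -0.01536711  0.14225725] 0.13000815251214748 [ 0.19366165 -0.63782718 -3.2095507 ] [-0.06493848  0.10875199  0.06568759] [[-7.520e-02  9.970e-01  1.950e-02]
 [ 9.972e-01  7.530e-02 -6.000e-04]
 [-2.000e-03  1.940e-02 -9.998e-01]] [-0.30197336  0.34713905  0.29423326  1.98454133 -0.13532494  0.8087627
  1.71356302]
0.55 23 -0.027 -0.005 0.1466 0.167
0.56 23 -0.022 -0.007 0.1468 0.1631
0.57 24 -0.024 -0.006 0.145 0.1638
0.58 22 -0.021 -0.008 0.1453 0.1631
0.59 22 -0.022 -0.004 0.147 0.1629
0.6 21 -0.02 -0.002 0.1438 0.1614
0.61 20 -0.019 -0.002 0.1473 0.1632
0.62 16 -0.017 -0.003 0.148 0.1605
0.63 8 -0.013 -0.007 0.1467 0.1566
```

>>> {"method": "jog_arm", "body": {
  "targets": [0, -0.03, 0, 0, 0, 0, -0.03, -0.002, 0, 0, 0, -0.03, -0.002, 0, 0, 0, -0.03, -0.002, 0, 0, 0, 0, -0.002, 0.02, 0, 0, 0, -0.002, 0.02, 0, 0, 0, -0.002, 0.02, 0, 0, 0, -0.002, 0.02, 0, 0, 0, 0, 0.01, 0, 0, 0, 0, 0, 0],
  "grip_force": 40
}}

```text
t: 12.45
position: [0.5179, -0.1402, 0.0471]
eef_rot: [2.124, 2.296, 0.019]
ft_force: [-0.8, 0.9, -3.0]
gripper_width: 0.133
```

Run:
```python
from h import *
s,p,r=st();print(p,s['gripper_width'],s['ft_force'],s['moment'],r.as_matrix().round(4))
a=shot('side');side_x(a,p[0]+.02,p[0]+.13,-.18,-.1,.008,.1)
```

```text
[ 0.51789268 -0.14022965  0.04710891] 0.13287861527136602 [-0.75789291  0.91445175 -3.04215404] [-0.02453529  0.12534496  0.03646725] [[-7.770e-02  9.968e-01  1.840e-02]
 [ 9.970e-01  7.780e-02 -6.000e-04]
 [-2.100e-03  1.830e-02 -9.998e-01]]
0.538 19 -0.154 -0.141 0.0427 0.068
0.548 24 -0.151 -0.133 0.0525 0.0711
0.558 25 -0.148 -0.131 0.0519 0.0724
0.568 23 -0.145 -0.129 0.0505 0.0687
0.578 26 -0.145 -0.128 0.0516 0.0681
0.588 23 -0.146 -0.129 0.052 0.0686
0.598 23 -0.144 -0.126 0.0523 0.066
0.608 20 -0.143 -0.13 0.0519 0.0676
0.618 16 -0.139 -0.131 0.0539 0.0641
0.628 6 -0.137 -0.131 0.0542 0.0618
```

>>> {"method": "jog_arm", "body": {
  "targets": [0, 0, 0, 0.008, 0, 0, 0, 0, 0.008, 0, 0, 0, 0, 0.008, 0, 0, 0, 0, 0.004, 0, 0, 0, 0, 0.002, 0, 0, 0, 0, 0, 0, 0, 0, 0, 0, 0, 0.17, 0, 0, 0, 0, 0.17, 0, 0, 0, 0, 0.17, 0, 0, 0, 0],
  "grip_force": 25
}}

```text
t: 13.5
position: [0.5227, -0.1407, 0.019]
eef_rot: [2.118, 2.291, 0.026]
ft_force: [-0.2, -0.0, 0.1]
gripper_width: 0.168
```

Run:
```python
from h import *
s,p,r=st();print(p,s['gripper_width'],s['ft_force'],s['moment'],r.as_matrix().round(4)[:,2])
a=shot('side','s5.png');side_x(a,p[0]+.02,p[0]+.13,-.18,-.1,.005,.1)
```

```text
[ 0.52269483 -0.14069797  0.01902972] 0.1682941761732289 [-0.19895254 -0.032375    0.12036881] [-0.06005721  0.03741097  0.02871723] [ 0.0269 -0.0017 -0.9996]
0.543 26 -0.152 -0.14 0.0074 0.0317
0.553 22 -0.152 -0.138 0.0087 0.0323
0.563 25 -0.147 -0.13 0.0063 0.0259
0.573 23 -0.152 -0.129 0.0054 0.0263
0.583 24 -0.145 -0.13 0.0061 0.0236
0.593 23 -0.145 -0.131 0.0051 0.0227
0.603 22 -0.143 -0.126 0.0053 0.0204
0.613 20 -0.143 -0.128 0.005 0.0224
0.623 13 -0.14 -0.129 0.0069 0.0174
0.633 6 -0.138 -0.131 0.0059 0.0149
```

>>> {"method": "jog_arm", "body": {
  "targets": [0.3, 0, 0, 0, 0, 0.5, 0, 0, 0, 0, 0.5, 0, 0, 0, 0, 0.5, 0, 0, -0.02, 0, 0.5, 0, 0, -0.03, 0, 0.5, 0, 0, -0.03, 0.12, 0.5, 0, 0, 0, 0.149, 0.5, 0, 0, 0, 0.149, 0.5, 0, 0, 0, 0.149, 0.5, 0, 0, 0, 0.149]
}}

```text
t: 14.55
position: [0.5206, -0.1408, 0.103]
eef_rot: [2.801, 1.394, 0.039]
ft_force: [-0.0, 0.7, 0.2]
gripper_width: 0.498
```

>>> {"method": "jog_arm", "body": {
  "targets": [0.5, 0, 0, 0, 0.149, 0.5, 0, 0, 0, 0.149, 0.5, 0, 0, 0, 0.149, 0.5, 0, 0, 0, 0.149, 0.5, 0, 0, 0, 0.149, 0.5, 0, 0, 0, 0.149, 0.5, 0, 0, 0, 0.149, 0.5, 0, 0, 0, 0.149, 0.5, 0, 0, 0, 0.149, 0.5, 0, 0, 0, 0.149]
}}

```text
t: 15.55
position: [0.5205, -0.1397, 0.1036]
eef_rot: [-3.003, 0.89, -0.044]
ft_force: [-0.6, -0.4, 0.3]
gripper_width: 0.5
```

Run:
```python
from h import *
s,p,r=st();print(s['q'],r.as_matrix().round(4)[:,2])
plan([.52,-.1405,.10],-85.7,10)
```

```text
[-0.48378004  0.5670781   0.89701324  2.00810174 -0.62190828  0.82799334
  0.19090425] [ 0.0296  0.001  -0.9996]
yaw0 -33.04 p [ 0.5205 -0.1397  0.1036] d [-0.0005 -0.0008 -0.0036]
[[np.float64(-0.0), np.float64(0.0001), np.float64(0.0004), np.float64(0.0919)], [np.float64(0.0), np.float64(0.0001), np.float64(0.0004), np.float64(0.0919)], [np.float64(0.0), np.float64(0.0001), np.float64(0.0004), np.float64(0.0919)], [np.float64(0.0), np.float64(0.0001), np.float64(0.0004), np.float64(0.0919)], [np.float64(0.0), np.float64(0.0001), np.float64(0.0004), np.float64(0.0919)], [np.float64(0.0), np.float64(0.0001), np.float64(0.0004), np.float64(0.0919)], [np.float64(0.0), np.float64(0.0001), np.float64(0.0004), np.float64(0.0919)], [np.float64(0.0001), np.float64(0.0001), np.float64(0.0004), np.float64(0.0919)], [np.float64(0.0001), np.float64(0.0001), np.float64(0.0004), np.float64(0.0919)], [np.float64(0.0001), np.float64(0.0001), np.float64(0.0004), np.float64(0.0919)]]
```

>>> {"method": "jog_arm", "body": {
  "targets": [0.5, 0, 0, 0, 0.149, 0.5, 0, 0, 0, 0.149, 0.5, 0, 0, 0, 0.149, 0.5, 0, 0, 0, 0.149, 0.5, 0, 0, 0, 0.149, 0.5, 0, 0, 0, 0.149, 0.5, 0, 0, 0, 0.02, 0.5, 0, 0, 0, 0, 0.5, 0, 0, 0, 0, 0.5, 0, 0, 0, 0]
}}

```text
t: 16.55
position: [0.5206, -0.138, 0.1033]
eef_rot: [-2.293, 2.116, -0.032]
ft_force: [0.3, 0.5, -0.7]
gripper_width: 0.496
```

Run:
```python
from h import *
s,p,r=st();print(s['q'],r.as_matrix().round(4)[:,2])
plan([.522,-.1405,.018],-85.7,10)
a=shot('wrist');q=cloud(*a[1:]).reshape(-1,3)
h=q[(abs(q[:,0]-.53)<.07)&(abs(q[:,1]+.14)<.03)&(q[:,2]<.06)&(q[:,2]>.008)]
for x in np.arange(.48,.6,.01):
    t=h[(h[:,0]>=x)&(h[:,0]<x+.01)]
    if len(t):print(x.round(3),len(t),t[:,1].min().round(4),t[:,1].max().round(4),t[:,2].max().round(4))
```

```text
[-0.60955949  0.69491629  1.12486206  2.01466827 -0.81826035  0.93722576
 -0.54077912] [ 0.0293  0.0019 -0.9996]
yaw0 -85.38 p [ 0.5206 -0.138   0.1033] d [ 0.0014 -0.0025 -0.0853]
[[np.float64(0.0003), np.float64(0.0001), np.float64(0.0085), np.float64(0.0006)], [np.float64(0.0003), np.float64(0.0001), np.float64(0.0085), np.float64(0.0006)], [np.float64(0.0003), np.float64(0.0001), np.float64(0.0085), np.float64(0.0006)], [np.float64(0.0003), np.float64(0.0001), np.float64(0.0085), np.float64(0.0006)], [np.float64(0.0003), np.float64(0.0001), np.float64(0.0085), np.float64(0.0006)], [np.float64(0.0003), np.float64(0.0001), np.float64(0.0085), np.float64(0.0006)], [np.float64(0.0003), np.float64(0.0001), np.float64(0.0085), np.float64(0.0006)], [np.float64(0.0003), np.float64(0.0001), np.float64(0.0085), np.float64(0.0006)], [np.float64(0.0003), np.float64(0.0001), np.float64(0.0085), np.float64(0.0006)], [np.float64(0.0003), np.float64(0.0001), np.float64(0.0085), np.float64(0.0006)]]
0.5 138 -0.1468 -0.1353 0.0372
0.51 269 -0.1463 -0.1345 0.0368
0.52 279 -0.1457 -0.1338 0.0354
0.53 294 -0.1454 -0.1329 0.0346
0.54 305 -0.1445 -0.1233 0.0342
0.55 612 -0.1519 -0.1229 0.0328
0.56 476 -0.1465 -0.1265 0.0268
0.57 484 -0.1457 -0.1258 0.025
0.58 504 -0.1454 -0.125 0.0239
0.59 510 -0.1445 -0.1243 0.0225
```

>>> {"method": "jog_arm", "body": {
  "targets": [0.5, 0.001, 0, 0.015, 0, 0.5, 0.001, 0, 0.02, 0, 0.5, 0, 0, 0.02, 0, 0.5, 0, 0, 0.02, 0, 0.5, 0, 0, 0.005, 0, 0.5, 0, 0, 0, 0, 0.5, 0, 0, 0, 0, 0.5, 0, 0, 0, 0, 0.5, 0, 0, 0, 0, 0.5, 0, 0, 0, 0]
}}

```text
t: 17.6
position: [0.524, -0.1405, 0.0197]
eef_rot: [-2.295, 2.109, -0.034]
ft_force: [0.1, -0.1, 0.5]
gripper_width: 0.5
```

Run:
```python
from h import *
plan([.522,-.1398,.015],-85.6,3)
```

```text
yaw0 -85.15 p [ 0.524  -0.1405  0.0197] d [-0.002   0.0007 -0.0047]
[[np.float64(-0.0003), np.float64(0.0007), np.float64(0.0016), np.float64(0.0026)], [np.float64(-0.0003), np.float64(0.0007), np.float64(0.0016), np.float64(0.0026)], [np.float64(-0.0003), np.float64(0.0007), np.float64(0.0016), np.float64(0.0026)]]
```

>>> {"method": "jog_arm", "body": {
  "targets": [0.5, 0, 0.001, 0.002, 0.008, 0.5, 0, 0.001, 0.002, 0, 0.5, 0, 0, 0, 0, 0, 0, 0, 0, 0, 0, 0, 0, 0, 0, 0, 0, 0, 0, 0, 0, 0, 0, 0, 0, 0, 0, 0, -0.02, 0, 0, 0, 0, -0.03, 0, 0, 0, 0, -0.03, 0],
  "grip_force": 50
}}

```text
t: 18.6
position: [0.5163, -0.1396, 0.0939]
eef_rot: [-2.29, 2.122, -0.023]
ft_force: [0.8, 0.7, -2.5]
gripper_width: 0.135
```

Run:
```python
from h import *
s,p,r=st();print(s['gripper_width'],s['ft_force'],r.as_matrix()[:,2].round(4))
plan([.522,-.0145,.145],-85.6,10)
a=shot('side');side_x(a,p[0]+.02,p[0]+.13,-.19,-.1,p[2]-.03,p[2]+.07)
```

```text
0.13467787382106902 [ 0.75616803  0.71366122 -2.49854144] [ 0.0242  0.0044 -0.9997]
yaw0 -85.63 p [ 0.5163 -0.1396  0.0939] d [0.0057 0.1251 0.0511]
[[np.float64(-0.0124), np.float64(-0.0016), np.float64(-0.005), np.float64(-0.0)], [np.float64(-0.0124), np.float64(-0.0016), np.float64(-0.005), np.float64(-0.0)], [np.float64(-0.0124), np.float64(-0.0016), np.float64(-0.005), np.float64(-0.0)], [np.float64(-0.0124), np.float64(-0.0016), np.float64(-0.005), np.float64(-0.0)], [np.float64(-0.0124), np.float64(-0.0016), np.float64(-0.005), np.float64(-0.0)], [np.float64(-0.0124), np.float64(-0.0016), np.float64(-0.005), np.float64(-0.0)], [np.float64(-0.0124), np.float64(-0.0016), np.float64(-0.005), np.float64(-0.0)], [np.float64(-0.0124), np.float64(-0.0016), np.float64(-0.005), np.float64(-0.0)], [np.float64(-0.0124), np.float64(-0.0017), np.float64(-0.005), np.float64(-0.0)], [np.float64(-0.0124), np.float64(-0.0017), np.float64(-0.005), np.float64(-0.0)]]
0.536 33 -0.151 -0.137 0.0792 0.111
0.546 27 -0.152 -0.133 0.087 0.1089
0.556 24 -0.148 -0.131 0.0876 0.1031
0.566 27 -0.147 -0.128 0.0871 0.1024
0.576 23 -0.145 -0.132 0.0838 0.102
0.586 25 -0.144 -0.128 0.0842 0.1002
0.596 22 -0.144 -0.126 0.0804 0.096
0.606 25 -0.144 -0.124 0.0819 0.0971
0.616 14 -0.14 -0.128 0.0853 0.0939
0.626 6 -0.137 -0.13 0.0845 0.0907
```

>>> {"method": "jog_arm", "body": {
  "targets": [0, -0.02, 0, -0.01, 0, 0, -0.025, -0.001, -0.01, 0, 0, -0.025, -0.001, -0.01, 0, 0, -0.025, -0.001, -0.01, 0, 0, -0.025, -0.001, 0, 0, 0, -0.005, 0, 0, 0, 0, 0, 0, 0.009, 0, 0, 0, 0, 0.007, 0, 0, 0, 0, 0.005, 0, 0, 0, 0, 0, 0],
  "grip_force": 30
}}

```text
t: 19.65
position: [0.5094, -0.0138, 0.1155]
eef_rot: [-2.285, 2.126, -0.027]
ft_force: [-0.3, -0.6, -2.3]
gripper_width: 0.134
```

Run:
```python
from h import *
s,p,r=st();print(s['gripper_width'],s['ft_force'],r.as_matrix()[:,2].round(4))
plan([.522,-.0145,.103],-85.6,3)
a=shot('side');side_x(a,p[0]+.02,p[0]+.13,-.05,.02,.085,p[2]+.05)
```

```text
0.13410454867333355 [-0.26062768 -0.62962062 -2.34404973] [ 0.0265  0.0031 -0.9996]
yaw0 -85.89 p [ 0.5094 -0.0138  0.1155] d [ 0.0126 -0.0007 -0.0125]
[[np.float64(0.0005), np.float64(-0.004), np.float64(0.0043), np.float64(-0.0017)], [np.float64(0.0005), np.float64(-0.004), np.float64(0.0043), np.float64(-0.0017)], [np.float64(0.0006), np.float64(-0.004), np.float64(0.0043), np.float64(-0.0017)]]
0.529 34 -0.029 -0.007 0.1023 0.1319
0.539 22 -0.028 -0.003 0.1089 0.1305
0.549 21 -0.021 -0.007 0.1076 0.1248
0.559 24 -0.021 -0.008 0.1037 0.124
0.569 21 -0.022 -0.007 0.1067 0.1234
0.579 26 -0.025 0.005 0.0856 0.1206
0.589 40 -0.028 0.003 0.0861 0.117
0.599 37 -0.028 -0.001 0.0868 0.1199
0.609 17 -0.025 0.003 0.0854 0.115
0.619 8 -0.011 -0.005 0.104 0.1129
```

>>> {"method": "jog_arm", "body": {
  "targets": [0, 0, -0.005, 0, 0, 0, 0, -0.005, 0.002, 0, 0, 0, 0, 0.005, 0, 0, 0, 0, 0.004, 0, 0, 0, 0, 0.003, 0, 0, 0, 0, 0, 0, 0, 0, 0, 0, 0, 0, 0, 0, -0.01, 0, 0, 0, 0, -0.015, 0, 0, 0, 0, -0.02, 0],
  "grip_force": 30
}}

```text
t: 20.7
position: [0.5201, -0.016, 0.1491]
eef_rot: [-2.28, 2.131, -0.027]
ft_force: [0.1, -0.2, -2.7]
gripper_width: 0.131
```

Run:
```python
from h import *
s,p,r=st();print(s['gripper_width'],s['ft_force'],p,r.as_matrix()[:,2].round(4),s['q'])
a=shot('side');side_x(a,p[0]+.02,p[0]+.13,-.05,.02,p[2]-.02,p[2]+.05)
```

```text
0.1313100340963347 [ 0.09984869 -0.23774264 -2.65323701] [ 0.5200869  -0.01598166  0.14906626] [ 0.027   0.0035 -0.9996] [-0.93154796  0.62824104  1.23730595  2.02118437 -0.73409166  0.99858501
 -0.8314993 ]
0.54 35 -0.031 -0.011 0.1361 0.1686
0.55 23 -0.03 -0.011 0.1411 0.166
0.56 21 -0.024 -0.008 0.1459 0.1633
0.57 23 -0.023 -0.011 0.147 0.1638
0.58 22 -0.023 -0.009 0.1474 0.1637
0.59 22 -0.023 -0.002 0.1479 0.1624
0.6 19 -0.02 -0.003 0.1484 0.1609
0.61 24 -0.021 -0.004 0.1461 0.1632
0.62 16 -0.018 -0.005 0.1469 0.161
0.63 5 -0.014 -0.008 0.1524 0.1574
```

>>> {"method": "jog_arm", "body": {
  "targets": [0, 0, 0, -0.02, -0.1, 0, 0, 0, -0.01, -0.149, 0, 0, 0, 0, -0.149, 0, 0, 0, 0, -0.149, 0, 0, 0, 0, -0.149, 0, 0, 0, 0, -0.149, 0, 0, 0, 0, -0.149, 0, 0, 0, 0, -0.149, 0, 0, 0, 0, -0.149, 0, 0, 0, 0, -0.149],
  "grip_force": 100
}}

```text
t: 21.75
position: [0.5225, -0.0186, 0.1903]
eef_rot: [-3.138, 0.076, -0.064]
ft_force: [-0.5, -0.3, -3.7]
gripper_width: 0.129
```

Run:
```python
from h import *
s,p,r=st();print(s['gripper_width'],s['ft_force'],r.as_matrix()[:,2].round(4),s['q'])
plan([.48,-.0078,.175],4.4,5)
```

```text
0.1294299745802434 [-0.50998952 -0.30456331 -3.68133258] [ 0.0406  0.001  -0.9992] [-0.7827678   0.3692635   0.92350688  1.97788083 -0.37469145  0.92714225
  0.27802403]
yaw0 -2.78 p [ 0.5225 -0.0186  0.1903] d [-0.0425  0.0108 -0.0153]
[[np.float64(-0.0087), np.float64(-0.0017), np.float64(0.0027), np.float64(-0.025)], [np.float64(-0.0087), np.float64(-0.002), np.float64(0.0027), np.float64(-0.025)], [np.float64(-0.0086), np.float64(-0.0022), np.float64(0.0027), np.float64(-0.025)], [np.float64(-0.0086), np.float64(-0.0024), np.float64(0.0027), np.float64(-0.025)], [np.float64(-0.0085), np.float64(-0.0026), np.float64(0.0027), np.float64(-0.025)]]
```

>>> {"method": "jog_arm", "body": {
  "targets": [0, -0.009, -0.001, 0.003, -0.025, 0, -0.009, -0.002, 0.003, -0.025, 0, -0.009, -0.002, 0.003, -0.025, 0, -0.009, -0.002, 0.003, -0.025, 0, -0.007, -0.002, 0.002, -0.025, 0, 0, 0, 0, 0, 0, 0, 0, 0, 0, 0, 0, 0, 0, 0, 0, 0, 0, 0, 0, 0, 0, 0, 0, 0]
}}

```text
t: 22.75
position: [0.4761, -0.0093, 0.1741]
eef_rot: [3.138, 0.121, 0.066]
ft_force: [0.1, 0.1, -3.0]
gripper_width: 0.125
```

Run:
```python
from h import *
s,p,r=st();print(s['gripper_width'],s['ft_force'],r.as_matrix()[:,2].round(4))
plan([.48,-.0078,.175],4.4,3)
a=shot('side');b=shot('top');w=shot('wrist')
A=cv2.resize(a[0][150:240,195:285],(400,400),interpolation=cv2.INTER_CUBIC);W=cv2.resize(w[0],(400,300))
im=np.zeros((400,800,3),np.uint8);im[:,:400]=A;im[:300,400:]=W;cv2.imwrite('pics/c6.png',im[...,::-1])
for n,c in(('side',a),('top',b),('wrist',w)):
    q=cloud(*c[1:]).reshape(-1,3);h=q[(abs(q[:,0]-.475)<.04)&(q[:,2]>.155)&(q[:,2]<.2)]
    for y in np.arange(.02,.15,.01):
        t=h[(h[:,1]>=y)&(h[:,1]<y+.01)]
        if len(t)>2:print(n,y.round(3),len(t),t[:,0].min().round(4),t[:,0].max().round(4),t[:,2].min().round(4),t[:,2].max().round(4))
```

```text
0.1254338564941795 [ 0.05095704  0.10555244 -3.02819602] [ 0.042   0.0013 -0.9991]
yaw0 4.41 p [ 0.4761 -0.0093  0.1741] d [0.0039 0.0015 0.0009]
[[np.float64(0.0014), np.float64(-0.0004), np.float64(-0.0003), np.float64(0.0)], [np.float64(0.0014), np.float64(-0.0004), np.float64(-0.0003), np.float64(0.0)], [np.float64(0.0014), np.float64(-0.0004), np.float64(-0.0003), np.float64(0.0)]]
side 0.02 4 0.4762 0.4825 0.1866 0.1917
side 0.07 3 0.4602 0.4616 0.1784 0.1812
top 0.08 13 0.4611 0.4754 0.1772 0.188
top 0.09 13 0.4622 0.4743 0.1748 0.1855
top 0.1 8 0.4635 0.4734 0.1702 0.1822
top 0.12 28 0.4461 0.498 0.1564 0.1978
top 0.13 52 0.4463 0.5106 0.1578 0.1993
top 0.14 23 0.4465 0.5082 0.1554 0.1992
wrist 0.02 1905 0.4592 0.489 0.1659 0.1919
wrist 0.03 1285 0.4628 0.4833 0.1743 0.1865
wrist 0.04 1372 0.4623 0.4824 0.175 0.1865
wrist 0.05 1458 0.4613 0.4816 0.1736 0.1861
wrist 0.06 1564 0.4608 0.4809 0.175 0.1863
wrist 0.07 924 0.4603 0.48 0.1687 0.1854
wrist 0.08 1733 0.4596 0.479 0.1636 0.1855
wrist 0.09 1260 0.4607 0.4772 0.1733 0.1837
wrist 0.1 17 0.4632 0.474 0.1743 0.1786
```

View pics/c6.png

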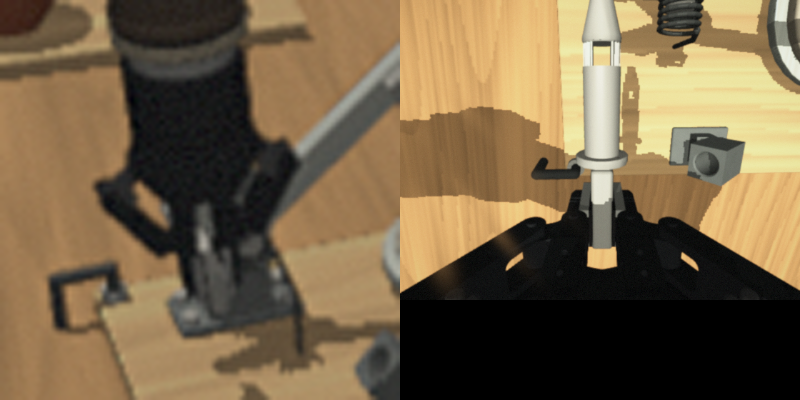

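>>> {"method": "jog_arm", "body": {
  "targets": [0, 0.003, 0, -0.004, 0, 0, 0.001, 0, 0, 0, 0, 0, -0.006, 0, 0, 0, 0, -0.006, 0, 0, 0, 0, -0.006, 0, 0, 0, 0, -0.006, 0, 0, 0, 0, -0.006, 0, 0, 0, 0, -0.002, 0, 0, 0, 0, 0, 0, 0, 0, 0, 0, 0, 0]
}}

```text
t: 23.9
position: [0.4773, 0.0268, 0.1784]
eef_rot: [3.138, 0.123, 0.065]
ft_force: [0.5, -0.3, -2.2]
gripper_width: 0.125
```

```bash
cat >> h.py <<'E'
O=np.array([.5227,.1509]);JY=np.radians(4.4)
def jig(P): # world -> jigger
    c,s=np.cos(JY),np.sin(JY);d=np.array(P)[...,:2]-O
    return np.concatenate([np.stack([c*d[...,0]+s*d[...,1],-s*d[...,0]+c*d[...,1]],-1),np.array(P)[...,2:3]],-1)
def wpin(f=None):
    """pin points from wrist camera in jigger axes: top z, centre x per y slice"""
    s,p,r=st();print('t',s['t'],'jig TCP',jig(p).round(4),'F',np.round(s['ft_force'],1),'z',r.as_matrix()[:,2].round(4))
    w=shot('wrist',f);q=jig(cloud(*w[1:])).reshape(-1,3);P=jig(p)
    h=q[(abs(q[:,0]-P[0])<.025)&(q[:,2]>P[2]-.006)&(q[:,2]<P[2]+.025)]
    for y in np.arange(P[1]+.03,P[1]+.16,.01):
        t=h[(h[:,1]>=y)&(h[:,1]<y+.01)]
        if len(t)>2:print('y',y.round(4),len(t),'x',t[:,0].min().round(4),t[:,0].max().round(4),'z',t[:,2].max().round(4))
    return w
E
python3 - <<'E'
from h import *
wpin()
b=shot('top');q=jig(cloud(*b[1:])).reshape(-1,3);h=q[(q[:,0]<-.02)&(q[:,0]>-.09)&(abs(q[:,1]+.012)<.03)&(q[:,2]>.15)&(q[:,2]<.215)]
print(len(h),h.min(0),h.max(0))
E
```

```text
t 23.9 jig TCP [-0.0548 -0.1203  0.1784] F [ 0.5 -0.3 -2.2] z [ 0.0414  0.0014 -0.9991]
y -0.0903 1873 x -0.0692 -0.0396 z 0.1956
y -0.0803 1277 x -0.064 -0.0443 z 0.1908
y -0.0703 1370 x -0.0643 -0.0446 z 0.1904
y -0.0603 1475 x -0.0643 -0.0442 z 0.1907
y -0.0503 1564 x -0.0642 -0.0448 z 0.1903
y -0.0403 879 x -0.0639 -0.045 z 0.1896
y -0.0303 2909 x -0.0782 -0.0301 z 0.2031
y -0.0203 3638 x -0.0787 -0.0298 z 0.2033
y -0.0103 19 x -0.0338 -0.0299 z 0.1815
93 [-0.07737675 -0.02099908  0.15218703] [-0.02047004 -0.00243847  0.20373386]
```

>>> {"method": "jog_arm", "body": {
  "targets": [0, 0, 0.003, 0, 0, 0, 0.004, 0, -0.002, 0, 0, 0.0075, 0, -0.0055, 0, 0, 0.0075, 0, -0.004, 0, 0, 0.008, 0, -0.003, 0, 0, 0.008, 0, -0.0025, 0, 0, 0.008, 0, -0.0015, 0, 0, 0.008, 0, -0.001, 0, 0, 0.005, 0, 0, 0, 0, 0, 0, 0, 0]
}}

```text
t: 25.0
position: [0.5343, 0.0264, 0.1998]
eef_rot: [3.136, 0.125, 0.051]
ft_force: [-3.9, -0.8, -2.3]
gripper_width: 0.129
```

Run:
```python
from h import *
wpin('w7.png')
```

```text
t 25.0 jig TCP [ 0.002  -0.1251  0.1998] F [-3.9 -0.8 -2.3] z [ 0.0327 -0.0016 -0.9995]
y -0.0951 1887 x -0.0124 0.0172 z 0.2171
y -0.0851 1280 x -0.0077 0.0119 z 0.212
y -0.0751 1364 x -0.0078 0.0116 z 0.2122
y -0.0651 1478 x -0.008 0.012 z 0.2119
y -0.0551 1557 x -0.0079 0.0116 z 0.2114
y -0.0451 881 x -0.0076 0.0113 z 0.211
y -0.0351 1719 x -0.0082 0.0116 z 0.2112
y -0.0251 2578 x -0.0216 0.0134 z 0.2194
```

View pics/w7.png

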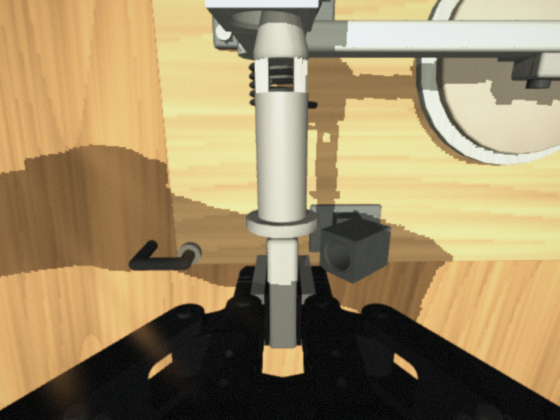

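>>> {"method": "jog_arm", "body": {
  "targets": [0, 0.003, 0, 0.001, 0, 0, 0.003, 0, 0, 0, 0, 0, 0, 0, 0, 0, 0, 0, 0, 0, 0, 0, 0, 0, 0, 0, 0, 0, 0, 0, 0, 0, 0, 0, 0, 0, 0, 0, 0, 0, 0, 0, 0, 0, 0, 0, 0, 0, 0, 0]
}}

```text
t: 26.05
position: [0.5384, 0.0265, 0.1991]
eef_rot: [3.137, 0.124, 0.047]
ft_force: [-3.6, -0.8, -2.9]
gripper_width: 0.118
```

Run:
```python
from h import *
wpin()
```

```text
t 26.05 jig TCP [ 0.0061 -0.1252  0.1991] F [-3.6 -0.8 -2.9] z [ 2.980e-02 -1.000e-04 -9.996e-01]
y -0.0952 1889 x -0.0083 0.0214 z 0.2169
y -0.0852 1284 x -0.0035 0.0161 z 0.2116
y -0.0752 1369 x -0.0038 0.0158 z 0.2116
y -0.0652 1463 x -0.004 0.0159 z 0.2114
y -0.0552 1576 x -0.0041 0.016 z 0.2112
y -0.0452 864 x -0.0035 0.0155 z 0.2098
y -0.0352 1728 x -0.0041 0.0155 z 0.2104
y -0.0252 2543 x -0.0169 0.0172 z 0.2188
```

>>> {"method": "jog_arm", "body": {
  "targets": [0, -0.0005, -0.004, 0.001, 0, 0, -0.001, -0.004, 0, 0, 0, -0.001, -0.004, 0, 0, 0, -0.001, -0.004, 0, 0, 0, -0.0005, -0.004, 0, 0, 0, 0, -0.004, 0, 0, 0, 0, 0, 0, 0, 0, 0, 0, 0, 0, 0, 0, 0, 0, 0, 0, 0, 0, 0, 0]
}}

```text
t: 27.1
position: [0.5328, 0.0483, 0.1989]
eef_rot: [3.136, 0.119, 0.049]
ft_force: [-4.6, -0.3, -1.6]
gripper_width: 0.124
```

Run:
```python
from h import *
wpin()
```

```text
t 27.1 jig TCP [ 0.0022 -0.103   0.1989] F [-4.6 -0.3 -1.6] z [ 0.0311 -0.0023 -0.9995]
y -0.073 1880 x -0.0121 0.0175 z 0.2163
y -0.063 1280 x -0.0073 0.0123 z 0.2117
y -0.053 1357 x -0.0075 0.0121 z 0.2114
y -0.043 1485 x -0.0075 0.0124 z 0.2109
y -0.033 1561 x -0.0077 0.0121 z 0.2108
y -0.023 3330 x -0.0169 0.0173 z 0.2192
y -0.013 3948 x -0.0169 0.0173 z 0.2189
y -0.003 2379 x -0.0168 0.0174 z 0.2188
```

>>> {"method": "jog_arm", "body": {
  "targets": [0, -0.001, -0.0045, 0, 0, 0, 0, -0.0045, 0, 0, 0, 0, -0.0045, 0, 0, 0, 0, -0.0045, 0, 0, 0, 0, -0.0045, 0, 0, 0, 0, -0.0045, 0, 0, 0, 0, -0.0045, 0, 0, 0, 0, 0, 0, 0, 0, 0, 0, 0, 0, 0, 0, 0, 0, 0]
}}

```text
t: 28.15
position: [0.5289, 0.0832, 0.1984]
eef_rot: [3.136, 0.119, 0.048]
ft_force: [-3.3, -0.6, -1.3]
gripper_width: 0.122
```

Run:
```python
from h import *
wpin()
```

```text
t 28.15 jig TCP [ 0.001  -0.068   0.1984] F [-3.3 -0.6 -1.3] z [ 0.0306 -0.0021 -0.9995]
y -0.038 1875 x -0.0133 0.0163 z 0.2159
y -0.028 1392 x -0.0178 0.0161 z 0.2185
y -0.018 2865 x -0.0181 0.0161 z 0.2187
y -0.008 2879 x -0.018 0.0173 z 0.2187
y 0.002 3350 x -0.0168 0.0175 z 0.2188
y 0.012 3646 x -0.0168 0.0175 z 0.2192
y 0.022 1442 x -0.0166 0.0176 z 0.2171
y 0.032 1202 x -0.0069 0.0093 z 0.2079
y 0.042 3 x -0.0046 0.0063 z 0.1999
```

>>> {"method": "jog_arm", "body": {
  "targets": [0, 0, -0.004, 0, 0, 0, 0, -0.004, 0, 0, 0, 0, -0.003, 0, 0, 0, 0, -0.003, 0, 0, 0, 0, -0.003, 0, 0, 0, 0, -0.002, 0, 0, 0, 0, 0, 0, 0, 0, 0, 0, 0, 0, 0, 0, 0, 0, 0, 0, 0, 0, 0, 0]
}}

```text
t: 29.2
position: [0.5277, 0.0965, 0.1985]
eef_rot: [3.128, 0.109, 0.048]
ft_force: [-3.7, -2.4, -2.2]
gripper_width: 0.125
```

Run:
```python
from h import *
w=wpin('w8.png')
q=jig(cloud(*w[1:])).reshape(-1,3)
h=q[(abs(q[:,0])<.016)&(q[:,2]>.1)&(q[:,2]<.24)]
for y in np.arange(-.06,.07,.004):
    t=h[(h[:,1]>=y)&(h[:,1]<y+.004)]
    if len(t)>2:print(y.round(3),len(t),t[:,2].max().round(4),t[t[:,2]>.195][:,0].min().round(4) if (t[:,2]>.195).any() else '')
```

```text
t 29.2 jig TCP [ 0.0008 -0.0546  0.1985] F [-3.7 -2.4 -2.2] z [ 0.0314 -0.0105 -0.9995]
y -0.0246 1897 x -0.0178 0.0163 z 0.2186
y -0.0146 2665 x -0.0178 0.0164 z 0.219
y -0.0046 2821 x -0.0177 0.0173 z 0.2192
y 0.0054 3119 x -0.0167 0.0174 z 0.2188
y 0.0154 2770 x -0.0168 0.0174 z 0.2195
y 0.0254 887 x -0.008 0.0113 z 0.2084
y 0.0354 1694 x -0.008 0.0113 z 0.2088
y 0.0454 1226 x -0.0064 0.0101 z 0.2066
y 0.0554 5 x -0.0037 0.0076 z 0.1991
-0.06 450 0.2368 -0.0077
-0.056 447 0.236 -0.0075
-0.052 450 0.2343 -0.0152
-0.048 979 0.2398 -0.016
-0.044 2669 0.24 -0.016
-0.04 307 0.2356 -0.0148
-0.036 304 0.2171 -0.0047
-0.032 300 0.2175 -0.0046
-0.028 516 0.2171 -0.0121
-0.024 433 0.2182 -0.0158
-0.02 930 0.2186 -0.016
-0.016 964 0.2183 -0.016
-0.012 996 0.219 -0.016
-0.008 1060 0.2184 -0.016
-0.004 1015 0.2182 -0.016
0.0 1075 0.2192 -0.0159
0.004 1131 0.2184 -0.016
0.008 1172 0.2185 -0.016
0.012 1228 0.2188 -0.016
0.016 1252 0.2195 -0.016
0.02 980 0.2183 -0.016
0.024 520 0.2094 -0.0081
0.028 352 0.2071 -0.0076
0.032 344 0.2069 -0.0076
0.036 842 0.2088 -0.008
0.04 647 0.2082 -0.0079
0.044 576 0.207 -0.0068
0.048 511 0.2062 -0.0056
0.052 344 0.205 -0.0048
```

View pics/w8.png

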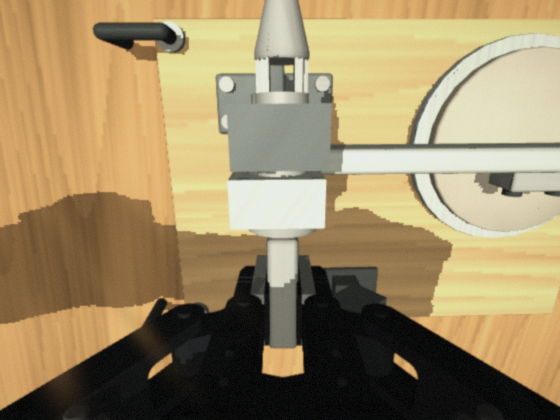

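>>> {"method": "jog_arm", "body": {
  "targets": [0, 0, -0.004, 0, 0, 0, 0, -0.004, 0, 0, 0, 0, -0.003, 0, 0, 0, 0, 0, 0, 0, 0.3, 0, 0, 0, 0, 0.3, 0, 0, 0, 0, 0.35, 0, 0, 0, 0, 0.35, 0, 0, -0.03, 0, 0.35, 0, 0, -0.04, 0, 0.35, 0, 0, -0.04, 0]
}}

```text
t: 30.25
position: [0.5252, 0.1013, 0.3099]
eef_rot: [3.115, 0.095, 0.053]
ft_force: [0.1, -0.2, 0.7]
gripper_width: 0.352
```

Run:
```python
from h import *
s,p,r=st();print(jig(p),s['ft_force'],r.as_matrix().round(4)[:,2],s['q'])
w=shot('wrist','w9.png');np.savez('w9.npz',p=w[0],d=w[1],K=w[2],E=w[3])
q=jig(cloud(*w[1:])).reshape(-1,3)
h=q[(abs(q[:,0])<.02)&(q[:,2]>.18)&(q[:,2]<.24)]
for y in np.arange(-.08,.07,.003):
    t=h[(h[:,1]>=y)&(h[:,1]<y+.003)]
    if len(t)>2:print(y.round(3),len(t),t[:,0].min().round(4),t[:,0].max().round(4),t[:,2].max().round(4))
```

```text
[-0.00133993 -0.04965001  0.30992861] [ 0.08728725 -0.15098387  0.67364593] [ 0.0347 -0.0236 -0.9991] [-1.09723223  0.25189071  0.98076239  1.78768467 -0.19490131  1.18655904
 -0.0024676 ]
-0.077 13 -0.0116 -0.0011 0.2115
-0.074 51 -0.0124 -0.0003 0.2127
-0.071 60 -0.0115 -0.0003 0.2129
-0.068 57 -0.0114 -0.0002 0.2128
-0.065 56 -0.0113 -0.0002 0.2133
-0.062 62 -0.0112 -0.0001 0.2133
-0.059 62 -0.0111 0.0011 0.2135
-0.056 60 -0.011 -0.0 0.2135
-0.053 61 -0.0109 0.0009 0.214
-0.05 66 -0.0108 0.0008 0.214
-0.047 68 -0.0107 0.0009 0.2144
-0.044 67 -0.0106 0.0009 0.2143
-0.041 67 -0.0105 0.0009 0.2148
-0.038 68 -0.0104 0.0022 0.2149
-0.035 70 -0.0103 0.001 0.2147
-0.032 75 -0.0102 0.002 0.2154
-0.029 107 -0.0152 0.011 0.215
-0.026 153 -0.0176 0.0111 0.2137
-0.023 99 -0.0193 0.0114 0.2182
-0.02 203 -0.02 0.0114 0.2187
-0.017 206 -0.0199 0.0114 0.2188
-0.014 201 -0.0196 0.0114 0.2188
-0.011 217 -0.0196 0.0114 0.2188
-0.008 208 -0.02 0.0115 0.2185
-0.005 334 -0.02 0.012 0.2181
-0.002 103 -0.0162 0.0167 0.2182
0.001 235 -0.0163 0.0168 0.2184
0.004 240 -0.0167 0.0168 0.2189
0.007 240 -0.0167 0.0168 0.2187
0.01 239 -0.0166 0.0169 0.2188
0.013 253 -0.0165 0.0168 0.2183
0.016 251 -0.0163 0.0167 0.2186
0.019 258 -0.0167 0.0168 0.2185
0.022 184 -0.0162 0.0169 0.2176
0.025 85 -0.0107 0.0085 0.2094
0.028 69 -0.0098 0.0085 0.2098
0.031 75 -0.0097 0.0085 0.2092
0.034 103 -0.0096 0.0091 0.2112
0.037 142 -0.0094 0.0092 0.2119
0.04 139 -0.0094 0.0093 0.2115
0.043 127 -0.0086 0.0086 0.2109
0.046 117 -0.0079 0.0079 0.2107
0.049 106 -0.0064 0.0073 0.2104
0.052 95 -0.0057 0.0067 0.2095
0.055 84 -0.005 0.0061 0.2083
0.058 74 -0.0042 0.0055 0.2074
0.061 39 -0.0029 0.0049 0.2068
```

View pics/w9.png

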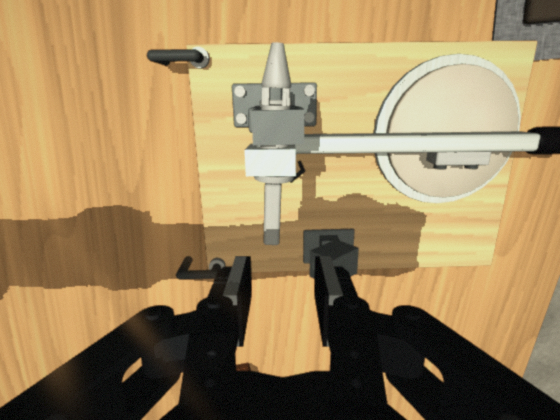

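Run:
```python
from h import *
z=np.load('w9.npz');K,E=z['K'],z['E'];C=jig(cloud(z['d'],K,E))
v,u=np.mgrid[:420,:560];rays=np.stack([(u-K[0,2])/K[0,0],(v-K[1,2])/K[1,1],np.ones_like(u,float)],-1)@E[:3,:3]
cam=-E[:3,:3].T@E[:3,3];print('cam',jig(cam))
for zp in(.2095,.19):
    P=jig(cam+rays*((zp-cam[2])/rays[...,2])[...,None])
    m=(abs(P[...,0])<.012)&(abs(P[...,1]-.033)<.014)&(C[...,2]<.175)&(z['d']>0)&(abs(P[...,0])<.006)
    t=P[m];print(zp,len(t),t.min(0),t.max(0),t.mean(0))
b=cv2.cvtColor(z['p'],cv2.COLOR_RGB2GRAY)
np.set_printoptions(linewidth=200)
print(b[84:114:2,258:296:2]);print(C[84:114:3,258:296:3,2].round(3))
plan([.495,-.265,.30],109.3,13)
```

```text
cam [-0.00364399  0.02839484  0.43907954]
0.2095 203 [-0.00443831  0.02606696  0.2095    ] [0.00359636 0.03543092 0.2095    ] [-0.00049069  0.0308516   0.2095    ]
0.19 203 [-0.00450577  0.02586924  0.19      ] [0.00421134 0.03602856 0.19      ] [-0.00022286  0.03106027  0.19      ]
[[129 127 131 158 177 188 198 209 214 215 209 200 184 169 149 121  93 126 131]
 [151 145 137 154 168 178 174 189 194 196 194 189 169 160 137 112  95 140 142]
 [151 149 190 210 214 191 116 150 147 147 144 123 134 192 171 150 131 146 145]
 [153 152 199 218 221 196 117 144 142 142 136 103 138 217 217 202 138 145 142]
 [149 147 205 218 221 195 118 142 142 135 135 104 135 206 208 198 102 107 144]
 [149 150 203 217 221 202 118 141 139 137 134 100 139 218 207 190  89  79 106]
 [151 149 203 217 221 198 115 144 136 136 131 102 157 218 207 186  88  77  96]
 [147 149 203 215 221 175 113 140 141 136 132 104 157 219 201 202 104  78  95]
 [150 128 201 214 219 174 151 170 169 167 167 156 181 220 192 207 109  75  94]
 [142 117 203 219 218 176 187 208 208 203 195 191 204 218 192 207 109  72  94]
 [138 120 174 204 210 166 
[... 1634 characters left out ...]
0017), np.float64(-0.1421)], [np.float64(-0.0215), np.float64(0.0184), np.float64(0.0017), np.float64(-0.1421)], [np.float64(-0.0239), np.float64(0.0151), np.float64(0.0017), np.float64(-0.1421)], [np.float64(-0.0258), np.float64(0.0116), np.float64(0.0017), np.float64(-0.1421)], [np.float64(-0.0271), np.float64(0.0079), np.float64(0.0017), np.float64(-0.1421)], [np.float64(-0.028), np.float64(0.0039), np.float64(0.0017), np.float64(-0.1421)], [np.float64(-0.0283), np.float64(-0.0001), np.float64(0.0017), np.float64(-0.1421)], [np.float64(-0.028), np.float64(-0.0041), np.float64(0.0017), np.float64(-0.1421)], [np.float64(-0.0271), np.float64(-0.008), np.float64(0.0017), np.float64(-0.1421)]]
```

>>> {"method": "jog_arm", "body": {
  "targets": [0.6, -0.004, 0.028, 0, -0.142, 0.6, -0.008, 0.027, 0, -0.142, 0.6, -0.012, 0.026, 0, -0.142, 0.6, -0.0155, 0.024, 0, -0.142, 0.6, -0.019, 0.021, 0, -0.142, 0.6, -0.0215, 0.018, 0, -0.142, 0.6, -0.024, 0.015, 0, -0.142, 0.6, -0.026, 0.012, 0, -0.142, 0.6, -0.027, 0.008, 0, -0.142, 0.6, -0.028, 0.004, 0, -0.142]
}}

```text
t: 31.3
position: [0.5192, -0.1828, 0.3268]
eef_rot: [2.204, 2.157, 0.065]
ft_force: [0.5, 0.2, 0.5]
gripper_width: 0.601
```

>>> {"method": "jog_arm", "body": {
  "targets": [0.6, -0.028, 0, 0, -0.142, 0.6, -0.028, -0.004, 0, -0.142, 0.6, -0.027, -0.008, 0, -0.142, 0.6, 0, 0, 0, 0, 0.6, 0, 0, 0, 0, 0.6, 0, 0, 0, 0, 0.6, 0, 0, 0, 0, 0.6, 0, 0, 0, 0, 0.6, 0, 0, 0, 0, 0.6, 0, 0, 0, 0]
}}

```text
t: 32.3
position: [0.5218, -0.2714, 0.3295]
eef_rot: [1.665, 2.574, 0.05]
ft_force: [-0.4, 0.0, 0.1]
gripper_width: 0.599
```

Run:
```python
from h import *
s,p,r=st();print(s['t'],p,r.as_matrix().round(4)[:,2],s['q'])
plan([.495,-.265,.30],109.3,1)
w=shot('wrist','w10.png');np.savez('w10.npz',p=w[0],d=w[1],K=w[2],E=w[3])
q=cloud(*w[1:]).reshape(-1,3)
t=q[abs(q[:,2]-.054)<.004];t=t[(abs(t[:,0]-.5)<.1)&(abs(t[:,1]+.31)<.12)]
R0=cv2.minAreaRect(t[:,:2].astype(np.float32));print('rack',R0,cv2.boxPoints(R0))
h=q[(abs(q[:,0]-.494)<.05)&(abs(q[:,1]+.27)<.04)]
for lo in np.arange(.07,.14,.01):
    t=h[(h[:,2]>lo)&(h[:,2]<lo+.01)]
    if len(t)>3:print(lo.round(3),len(t),t.min(0).round(4),t.max(0).round(4),t.mean(0).round(4))
t=h[(h[:,2]>.075)&(h[:,2]<.14)];print('clip rect',cv2.minAreaRect(t[:,:2].astype(np.float32)))
```

```text
32.3 [ 0.52175179 -0.27140463  0.3294828 ] [ 0.0809 -0.0133 -0.9966] [-0.20593974  0.28579021  0.78914412  1.66879582 -0.24985295  1.20174063
  2.63065525]
yaw0 114.11 p [ 0.5218 -0.2714  0.3295] d [-0.0268  0.0064 -0.0295]
[[np.float64(0.0181), np.float64(-0.0237), np.float64(0.0271), np.float64(0.0839)]]
rack ((0.5317891836166382, -0.3120589256286621), (0.13753895461559296, 0.17453745007514954), 15.41490364074707) [[ 0.44229695 -0.246209  ]
 [ 0.48869023 -0.41446766]
 [ 0.6212814  -0.37790886]
 [ 0.5748881  -0.20965019]]
0.07 7 [ 0.4731 -0.2787  0.0709] [ 0.4756 -0.2749  0.0799] [ 0.474  -0.2769  0.0756]
0.08 10 [ 0.4736 -0.2786  0.0806] [ 0.4765 -0.2748  0.0896] [ 0.4749 -0.2769  0.0852]
0.09 9 [ 0.4747 -0.2784  0.0919] [ 0.4774 -0.273   0.099 ] [ 0.4758 -0.2764  0.0953]
0.1 17 [ 0.4754 -0.2781  0.1001] [ 0.488  -0.2675  0.1081] [ 0.4793 -0.2733  0.104 ]
0.11 83 [ 0.4757 -0.2806  0.1101] [ 0.5032 -0.2648  0.12  ] [ 0.4845 -0.2736  0.1163]
0.12 177 [ 0.4797 -0.2788  0.1201] [ 0.501  -0.2665  0.1258] [ 0.49   -0.2731  0.1226]
clip rect ((0.48839789628982544, -0.2731485366821289), (0.030604001134634018, 0.011625383049249649), 10.491394996643066)
```

View pics/w10.png

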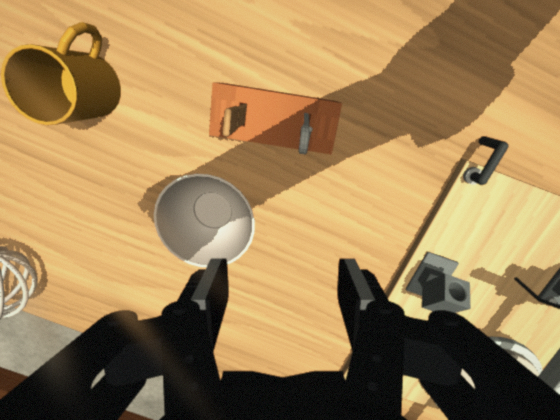

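Run:
```python
from h import *
z=np.load('w10.npz');K,E=z['K'],z['E'];cam=-E[:3,:3].T@E[:3,3]
def ray(u,v,zp):
    d=np.array([(u-K[0,2])/K[0,0],(v-K[1,2])/K[1,1],1])@E[:3,:3];return cam+d*(zp-cam[2])/d[2]
# rack top mask by colour
hsv=cv2.cvtColor(z['p'],cv2.COLOR_RGB2HSV);C=cloud(z['d'],K,E)
m=(abs(C[...,2]-.054)<.005)&(C[...,1]<-.2)&(C[...,1]>-.42)&(C[...,0]<.56)
m&=(hsv[...,0]<12)&(hsv[...,1]>120)
n,l,stt,_=cv2.connectedComponentsWithStats(m.astype(np.uint8));i=1+np.argmax(stt[1:,4])
r=cv2.minAreaRect(C[l==i][:,:2].astype(np.float32));print('rack',r,stt[i])
a=shot('side');S=cloud(*a[1:]);
s=S.reshape(-1,3);h=s[(abs(s[:,0]-.49)<.05)&(abs(s[:,1]+.273)<.025)&(s[:,2]>.06)&(s[:,2]<.14)]
for lo in np.arange(.06,.13,.005):
    t=h[(h[:,2]>=lo)&(h[:,2]<lo+.005)]
    if len(t):print(lo.round(3),np.sort(t[:,0]).round(3),t[:,1].mean().round(4))
# grey mask in side image around clip
uv=proj([.489,-.273,.1],a[2],a[3])[0].astype(int);print(uv)
x,y=uv;g=a[0][y-14:y+22,x-12:x+14].astype(int);sat=g.max(-1)-g.min(-1);np.set_printoptions(linewidth=250);print((sat<45).astype(int))
```

```text
rack ((0.48241326212882996, -0.28087207674980164), (0.058440275490283966, 0.08640144020318985), 15.845773696899414) [ 261   99   80   54 1491]
0.06 [0.471 0.473 0.473 0.476 0.484 0.486 0.487 0.49  0.49 ] -0.2756
0.065 [0.473 0.476 0.485 0.487 0.49  0.49 ] -0.2746
0.07 [0.474 0.476 0.476 0.484 0.487 0.487] -0.2768
0.075 [0.474 0.476 0.482 0.482 0.484 0.484 0.485 0.487] -0.2761
0.08 [0.474 0.474 0.476 0.477 0.482 0.486 0.487 0.487 0.488 0.49 ] -0.2752
0.085 [0.474 0.477 0.488 0.49  0.49  0.492 0.493 0.496] -0.2731
0.09 [0.474 0.477 0.477 0.491 0.493 0.493 0.496] -0.2749
0.095 [0.474 0.475 0.475 0.477 0.477 0.48  0.48  0.485 0.488 0.491 0.493 0.496
 0.496 0.498 0.499] -0.2749
0.1 [0.475 0.477 0.48  0.482 0.483 0.483 0.485 0.486 0.487 0.488 0.488 0.489
 0.491 0.492 0.492 0.494 0.494 0.496 0.498 0.501] -0.2726
0.105 [0.475 0.476 0.477 0.48  0.494 0.496 0.496 0.497 0.498 0.501] -0.2736
0.11 [0.476 0.476 0.477 0.479 0.48  0.482 0.497 0.498 0.499 0.501] -0.2752
0.115 [0.476 0.477 0.477 0.478 0.479 0.48  0.482 0.483 0.485 0.493 0.496 0.499
 0.501 0.501] -0.2757
0.12 [0.48  0.481 0.481 0.483 0
[... 1447 characters left out ...]
 1 1 1 1 1 1 1 0 0 1 0 0 0 0 0 0 0 0 0]
 [0 0 0 0 0 0 1 1 1 1 1 1 1 1 0 0 0 0 0 0 0 0 0 0 0 0]
 [0 0 0 0 0 0 1 1 1 0 1 1 1 1 0 0 0 0 0 0 0 0 0 0 0 0]
 [0 0 0 0 0 1 1 1 1 0 1 1 1 1 0 0 0 0 0 1 0 0 0 0 0 1]
 [0 0 0 0 0 0 1 1 1 1 1 1 1 1 1 0 0 0 0 1 1 0 0 1 1 1]
 [0 0 0 0 0 1 1 1 1 1 1 1 1 1 1 0 0 0 0 0 1 1 1 1 1 1]
 [0 0 0 0 0 1 1 1 1 1 1 1 1 0 0 0 0 0 0 0 1 1 1 1 1 1]
 [0 0 0 0 1 1 1 1 1 1 1 1 1 0 0 0 0 0 0 0 1 1 1 1 1 1]
 [0 1 0 0 0 1 1 1 1 1 1 0 0 0 0 0 0 0 0 0 1 1 1 1 1 1]
 [0 0 0 0 0 1 1 1 1 0 0 0 0 0 0 0 0 0 0 0 1 1 1 1 1 1]
 [0 0 0 0 0 0 1 0 0 0 0 0 0 0 0 0 0 0 0 0 1 1 1 1 1 1]
 [0 0 0 0 0 0 0 0 0 0 0 0 0 0 0 0 0 0 0 0 1 1 1 1 1 1]
 [0 0 0 0 0 0 0 0 0 0 0 0 0 0 0 0 0 0 0 0 1 1 1 1 1 1]]
```

>>> {"method": "jog_arm", "body": {
  "targets": [0.5, 0, 0, 0, 0.05, 0.5, 0, 0, 0, 0.06, 0.5, 0.01, -0.01, 0.02, 0.06, 0.5, 0.01, -0.01, 0.02, 0, 0.5, 0, -0.01, 0.03, 0, 0.5, 0, -0.005, 0.03, 0, 0.5, 0, 0, 0.02, 0, 0.5, 0, 0, 0, 0, 0.5, 0, 0, 0, 0, 0.5, 0, 0, 0, 0]
}}

```text
t: 33.4
position: [0.4927, -0.2633, 0.2052]
eef_rot: [1.886, 2.415, 0.062]
ft_force: [-0.3, 0.2, -0.5]
gripper_width: 0.501
```

Run:
```python
from h import *
s,p,r=st();print(s['t'],r.as_matrix().round(4)[:,2],s['q'])
plan([.489,-.2733,.105],104,1)
w=shot('wrist');q=cloud(*w[1:]).reshape(-1,3)
h=q[(abs(q[:,0]-.489)<.04)&(abs(q[:,1]+.273)<.03)&(q[:,2]<.135)]
for lo in(.07,.08,.09,.10,.11,.115,.12):
    t=h[(h[:,2]>lo)&(h[:,2]<lo+.01)]
    if len(t)>3:print(lo,len(t),t.min(0).round(4),t.max(0).round(4),t.mean(0).round(4))
t=h[(h[:,2]>.112)];print('clip rect',cv2.minAreaRect(t[:,:2].astype(np.float32)))
```

```text
33.4 [ 0.0852 -0.0151 -0.9962] [-0.1920666   0.35286333  0.77607841  1.90814326 -0.34825553  0.92273911
  2.56196841]
yaw0 103.94 p [ 0.4927 -0.2633  0.2052] d [-0.0037 -0.01   -0.1002]
[[np.float64(-0.0053), np.float64(-0.014), np.float64(0.0997), np.float64(-0.001)]]
0.07 38 [ 0.473  -0.2788  0.0702] [ 0.4845 -0.2705  0.0797] [ 0.4759 -0.2752  0.0755]
0.08 35 [ 0.4738 -0.2786  0.0807] [ 0.4768 -0.2727  0.0899] [ 0.4749 -0.2757  0.0854]
0.09 46 [ 0.4745 -0.2785  0.09  ] [ 0.4925 -0.2662  0.0999] [ 0.479  -0.2737  0.0958]
0.1 120 [ 0.475  -0.2806  0.1001] [ 0.5005 -0.2645  0.1099] [ 0.4855 -0.2706  0.1037]
0.11 210 [ 0.4755 -0.2807  0.1101] [ 0.5027 -0.265   0.12  ] [ 0.4824 -0.2741  0.1159]
0.115 462 [ 0.4766 -0.2804  0.1151] [ 0.5027 -0.2653  0.1249] [ 0.4879 -0.2733  0.1214]
0.12 341 [ 0.4796 -0.2788  0.12  ] [ 0.5006 -0.2668  0.1254] [ 0.4893 -0.2729  0.1228]
clip rect ((0.4898598790168762, -0.27298179268836975), (0.027713077142834663, 0.010969413444399834), 12.374895095825195)
```

>>> {"method": "jog_arm", "body": {
  "targets": [0.5, -0.002, -0.004, 0.015, 0, 0.5, -0.002, -0.004, 0.02, 0, 0.5, -0.001, -0.004, 0.02, 0, 0.5, 0, -0.002, 0.02, 0, 0.5, 0, 0, 0.013, 0, 0.5, 0, 0, 0.005, 0, 0.5, 0, 0, 0, 0, 0.5, 0, 0, 0, 0, 0.5, 0, 0, 0, 0, 0.5, 0, 0, 0, 0]
}}

```text
t: 34.45
position: [0.4919, -0.2759, 0.1112]
eef_rot: [1.878, 2.408, 0.068]
ft_force: [-0.1, -0.5, 0.2]
gripper_width: 0.498
```

Run:
```python
from h import *
s,p,r=st();print(s['t'],r.as_matrix().round(4)[:,2],s['ft_force'])
plan([.4895,-.2731,.105],104,1)
```

```text
34.45 [ 0.0958 -0.0186 -0.9952] [-0.08210737 -0.47701406  0.17655343]
yaw0 103.99 p [ 0.4919 -0.2759  0.1112] d [-0.0024  0.0028 -0.0062]
[[np.float64(0.0036), np.float64(-0.0021), np.float64(0.0059), np.float64(-0.0002)]]
```

>>> {"method": "jog_arm", "body": {
  "targets": [0.5, 0.003, -0.002, 0.004, 0, 0.5, 0.001, 0, 0.001, 0, 0.5, 0, 0, 0, 0, 0, 0, 0, 0, 0, 0, 0, 0, 0, 0, 0, 0, 0, 0, 0, 0, 0, 0, 0, 0, 0, 0, 0, -0.015, 0, 0, 0, 0, -0.02, 0, 0, 0, 0, -0.02, 0],
  "grip_force": 70
}}

```text
t: 35.45
position: [0.4854, -0.2697, 0.1624]
eef_rot: [1.877, 2.409, 0.07]
ft_force: [-0.2, -0.4, -0.5]
gripper_width: 0.128
```

Run:
```python
from h import *
s,p,r=st();print(s['t'],p,r.as_matrix().round(4)[:,2],s['ft_force'],s['gripper_width'])
```

```text
35.45 [ 0.48536397 -0.2696615   0.16241688] [ 0.0967 -0.0176 -0.9952] [-0.17497374 -0.37881318 -0.51232608] 0.1278510047864184
```

>>> {"method": "jog_arm", "body": {
  "targets": [0, 0, 0, -0.02, 0, 0, 0, 0, -0.03, 0, 0, 0, 0, -0.035, 0, 0, 0, 0, -0.035, 0, 0, 0, 0, -0.035, 0, 0, 0.01, 0, -0.02, 0.03, 0, 0.02, 0, 0, 0.04, 0, 0.025, 0, 0, 0.04, 0, 0.03, 0, 0, 0.04, 0, 0.03, 0, 0, 0.01]
}}

```text
t: 36.45
position: [0.4449, -0.1608, 0.3513]
eef_rot: [2.089, 2.218, 0.083]
ft_force: [0.9, -0.0, -1.8]
gripper_width: 0.128
```

Run:
```python
from h import *
s,p,r=st();print(s['t'],r.as_matrix().round(4)[:,2],s['gripper_width'],s['q'])
plan([.5316,.175,.345],94.4,10)
```

```text
36.45 [ 0.1051 -0.0248 -0.9942] 0.12790836970679326 [-0.52784049 -0.05458949  0.75743716  1.89589084  0.0406835   1.17740819
  1.84831585]
yaw0 93.36 p [ 0.4449 -0.1608  0.3513] d [ 0.0867  0.3358 -0.0063]
[[np.float64(0.033), np.float64(0.0106), np.float64(0.0007), np.float64(-0.0018)], [np.float64(0.033), np.float64(0.0107), np.float64(0.0007), np.float64(-0.0018)], [np.float64(0.033), np.float64(0.0107), np.float64(0.0007), np.float64(-0.0018)], [np.float64(0.033), np.float64(0.0108), np.float64(0.0007), np.float64(-0.0018)], [np.float64(0.0329), np.float64(0.0108), np.float64(0.0007), np.float64(-0.0018)], [np.float64(0.0329), np.float64(0.0109), np.float64(0.0007), np.float64(-0.0018)], [np.float64(0.0329), np.float64(0.011), np.float64(0.0007), np.float64(-0.0018)], [np.float64(0.0329), np.float64(0.011), np.float64(0.0007), np.float64(-0.0018)], [np.float64(0.0329), np.float64(0.0111), np.float64(0.0007), np.float64(-0.0018)], [np.float64(0.0328), np.float64(0.0111), np.float64(0.0007), np.float64(-0.0018)]]
```

>>> {"method": "jog_arm", "body": {
  "targets": [0, 0.025, 0.008, 0, 0, 0, 0.033, 0.011, 0, 0, 0, 0.033, 0.011, 0, 0, 0, 0.033, 0.011, 0, 0, 0, 0.033, 0.011, 0, 0, 0, 0.033, 0.011, 0, 0, 0, 0.033, 0.011, 0, 0, 0, 0.033, 0.011, 0, 0, 0, 0.033, 0.011, 0, 0, 0, 0.025, 0.008, 0, 0]
}}

```text
t: 37.45
position: [0.5299, 0.1615, 0.3634]
eef_rot: [2.104, 2.195, 0.096]
ft_force: [0.3, 0.1, 0.1]
gripper_width: 0.125
```

>>> {"method": "jog_arm", "body": {
  "targets": [0, 0, 0, 0, 0, 0, 0, 0, 0, 0, 0, 0, 0, 0, 0, 0, 0, 0, 0, 0, 0, 0, 0, 0, 0, 0, 0, 0, 0, 0, 0, 0, 0, 0, 0, 0, 0, 0, 0, 0, 0, 0, 0, 0, 0, 0, 0, 0, 0, 0]
}}

```text
t: 38.45
position: [0.5296, 0.1585, 0.366]
eef_rot: [2.107, 2.188, 0.096]
ft_force: [-0.9, -0.1, -0.9]
gripper_width: 0.124
```

```bash
cat >> h.py <<'E'
def clip(cams=('wrist','side')):
    s,p,r=st();P=jig(p);print('t',s['t'],'jigTCP',P.round(4),'z',r.as_matrix()[:,2].round(4),'F',np.round(s['ft_force'],1))
    for c in cams:
        w=shot(c);q=jig(cloud(*w[1:])).reshape(-1,3)
        h=q[(abs(q[:,0]-P[0])<.035)&(abs(q[:,1]-P[1])<.025)&(q[:,2]>P[2]-.1)&(q[:,2]<P[2]+.03)]
        for lo in np.arange(P[2]-.1,P[2]+.03,.01):
            t=h[(h[:,2]>=lo)&(h[:,2]<lo+.01)];
            if len(t):
                xs=np.sort(t[:,0]);g=np.split(xs,np.where(np.diff(xs)>.004)[0]+1)
                print(c,lo.round(3),len(t),'x',[(k[0].round(4),k[-1].round(4)) for k in g],'y',t[:,1].min().round(4),t[:,1].max().round(4))
E
python3 - <<'E'
from h import *
clip()
E
```

```text
t 38.45 jigTCP [0.0075 0.007  0.366 ] z [ 0.1174 -0.0253 -0.9928] F [-0.9 -0.1 -0.9]
wrist 0.266 18 x [(np.float64(-0.0112), np.float64(-0.009))] y 0.0027 0.0081
wrist 0.276 50 x [(np.float64(-0.0113), np.float64(-0.0085))] y 0.0028 0.0083
wrist 0.286 53 x [(np.float64(-0.0107), np.float64(-0.0082))] y 0.0032 0.0085
wrist 0.296 64 x [(np.float64(-0.0102), np.float64(-0.0068))] y 0.0036 0.0092
wrist 0.306 84 x [(np.float64(-0.0097), np.float64(-0.0066))] y 0.0033 0.0093
wrist 0.316 82 x [(np.float64(-0.0092), np.float64(-0.0066))] y 0.0038 0.0095
wrist 0.326 99 x [(np.float64(-0.0089), np.float64(-0.0058))] y 0.0042 0.0096
wrist 0.336 117 x [(np.float64(-0.0084), np.float64(-0.005))] y 0.004 0.0097
wrist 0.346 152 x [(np.float64(-0.0078), np.float64(0.0031)), (np.float64(0.0097), np.float64(0.0112))] y 0.0015 0.0189
wrist 0.356 681 x [(np.float64(-0.0077), np.float64(0.003)), (np.float64(0.0071), np.float64(0.0202))] y -0.0117 0.0264
wrist 0.366 1180 x [(np.float64(-0.0073), np.float64(0.0193))] y -0.0113 0.0266
wrist 0.376 1941 x [(np.float64(-0.0062), np.float64(0.019))] y -0.0112 0
[... 800 characters left out ...]
oat64(0.0104))] y 0.0014 0.0095
side 0.336 12 x [(np.float64(-0.0081), np.float64(-0.0036)), (np.float64(0.0045), np.float64(0.009))] y 0.0025 0.0074
side 0.346 14 x [(np.float64(-0.0068), np.float64(-0.0034)), (np.float64(0.0044), np.float64(0.0044)), (np.float64(0.0087), np.float64(0.0152))] y -0.0029 0.0101
side 0.356 21 x [(np.float64(-0.0057), np.float64(0.0189))] y -0.0116 0.0124
side 0.366 28 x [(np.float64(-0.0059), np.float64(0.012)), (np.float64(0.0167), np.float64(0.0174))] y -0.0129 0.0061
side 0.376 31 x [(np.float64(-0.0053), np.float64(0.0189))] y -0.0138 0.0198
side 0.386 24 x [(np.float64(-0.0068), np.float64(0.01)), (np.float64(0.0142), np.float64(0.0148))] y -0.0149 0.0152
```

>>> {"method": "jog_arm", "body": {
  "targets": [0, 0.005, 0.001, 0, -0.03, 0, 0.006, 0.001, 0, 0, 0, 0.007, 0.001, 0, 0, 0, 0.006, 0.001, 0.005, 0, 0, 0, 0, 0.01, 0, 0, 0, 0, 0.01, 0, 0, 0, 0, 0.005, 0, 0, 0, 0, 0, 0, 0, 0, 0, 0, 0, 0, 0, 0, 0, 0]
}}

```text
t: 39.55
position: [0.5356, 0.1845, 0.3317]
eef_rot: [2.069, 2.224, 0.09]
ft_force: [-0.3, 0.2, -0.7]
gripper_width: 0.131
```

```bash
cat >> h.py <<'E'
def hole():
    m=ctrl.camera_model('wrist');w=shot('wrist');p,d,K,E=w;C=jig(cloud(d,K,E));s,P,r=st();P=jig(P)
    v,u=np.mgrid[:420,:560];rays=np.stack([(u-K[0,2])/K[0,0],(v-K[1,2])/K[1,1],np.ones_like(u,float)],-1)@E[:3,:3]
    cam=-E[:3,:3].T@E[:3,3];X=jig(cam+rays*((.2095-cam[2])/rays[...,2])[...,None])
    print('cam',jig(cam).round(3),'tcp',P.round(4))
    # pin surface per y slice, and hole rows
    for y in np.arange(.022,.05,.002):
        k=(abs(X[...,1]-y-.001)<.001)&(abs(X[...,0])<.016);c=C[k];pin=c[(c[:,2]>.19)&(c[:,2]<.216)];lo=X[k][c[:,2]<.188]
        lo=lo[abs(lo[:,0])<.0065]
        print(y.round(3),'pin',len(pin),(pin[:,0].min().round(4),pin[:,0].max().round(4),pin[:,2].max().round(4)) if len(pin) else '','hole',len(lo),(lo[:,0].min().round(4),lo[:,0].max().round(4)) if len(lo) else '')
    return w,C
E
python3 - <<'E'
from h import *
clip(('wrist',));w,C=hole()
a=w[0];q=proj([[.5201,.1818,.209]],w[2],w[3])[0];print(q)
x,y=int(q[0]),int(q[1]);print(x,y)
c=a[max(0,y-75):y+75,max(0,x-100):x+100];cv2.imwrite('pics/w11.png',cv2.resize(c,None,fx=4,fy=4,interpolation=cv2.INTER_CUBIC)[...,::-1])
E
```

```text
t 39.55 jigTCP [0.0155 0.0325 0.3317] z [ 0.1153 -0.0268 -0.993 ] F [-0.3  0.2 -0.7]
wrist 0.232 16 x [(np.float64(-0.0033), np.float64(-0.0009))] y 0.0271 0.0325
wrist 0.242 49 x [(np.float64(-0.0034), np.float64(-0.0009))] y 0.0272 0.0328
wrist 0.252 56 x [(np.float64(-0.0029), np.float64(-0.0005))] y 0.0277 0.033
wrist 0.262 65 x [(np.float64(-0.0024), np.float64(0.0011))] y 0.0281 0.0338
wrist 0.272 76 x [(np.float64(-0.0018), np.float64(0.0012))] y 0.028 0.034
wrist 0.282 88 x [(np.float64(-0.0013), np.float64(0.0013))] y 0.0284 0.0342
wrist 0.292 101 x [(np.float64(-0.0012), np.float64(0.0019))] y 0.0289 0.0344
wrist 0.302 114 x [(np.float64(-0.0004), np.float64(0.0035))] y 0.0289 0.0351
wrist 0.312 148 x [(np.float64(-0.0001), np.float64(0.0112)), (np.float64(0.0177), np.float64(0.0177))] y 0.0267 0.044
wrist 0.322 687 x [(np.float64(0.0004), np.float64(0.0104)), (np.float64(0.0148), np.float64(0.0281))] y 0.0138 0.0515
wrist 0.332 1170 x [(np.float64(0.0009), np.float64(0.0267))] y 0.0138 0.0518
wrist 0.342 1934 x [(np.float64(0.0022), np.float64(0.0268))] y 0.014 0.0522
wris
[... 1065 characters left out ...]
118)) hole 0 
0.04 pin 74 (np.float64(-0.0097), np.float64(0.0085), np.float64(0.2113)) hole 0 
0.042 pin 61 (np.float64(-0.0091), np.float64(0.0071), np.float64(0.2114)) hole 0 
0.044 pin 51 (np.float64(-0.0086), np.float64(0.0077), np.float64(0.2102)) hole 1 (np.float64(0.0061), np.float64(0.0061))
0.046 pin 61 (np.float64(-0.008), np.float64(0.0068), np.float64(0.2103)) hole 3 (np.float64(0.0061), np.float64(0.0061))
0.048 pin 47 (np.float64(-0.0072), np.float64(0.007), np.float64(0.2093)) hole 2 (np.float64(0.006), np.float64(0.006))
0.05 pin 45 (np.float64(-0.0067), np.float64(0.0058), np.float64(0.2092)) hole 6 (np.float64(0.0052), np.float64(0.006))
[285.92713204 169.83699627]
285 169
```

>>> {"method": "jog_arm", "body": {
  "targets": [0, 0.001, 0, 0, 0, 0, 0, -0.0005, 0.005, 0, 0, 0, -0.001, 0.006, 0, 0, 0, -0.001, 0.006, 0, 0, 0, -0.001, 0.006, 0, 0, 0, -0.001, 0.006, 0, 0, 0, 0, 0, 0, 0, 0, 0, 0, 0, 0, 0, 0, 0, 0, 0, 0, 0, 0, 0]
}}

```text
t: 40.65
position: [0.5344, 0.1845, 0.3002]
eef_rot: [2.069, 2.223, 0.091]
ft_force: [-0.0, -0.9, -1.1]
gripper_width: 0.125
```

Run:
```python
from h import *
clip(('wrist',));hole()
```

```text
t 40.65 jigTCP [0.0143 0.0326 0.3002] z [ 0.116  -0.0262 -0.9929] F [-0.  -0.9 -1.1]
wrist 0.2 1115 x [(np.float64(-0.017), np.float64(0.0166))] y 0.0076 0.0574
wrist 0.21 1272 x [(np.float64(-0.0173), np.float64(0.017))] y 0.0076 0.0447
wrist 0.22 53 x [(np.float64(-0.0038), np.float64(-0.0016))] y 0.0277 0.0331
wrist 0.23 65 x [(np.float64(-0.0034), np.float64(-0.0001))] y 0.0282 0.0339
wrist 0.24 77 x [(np.float64(-0.003), np.float64(0.0003))] y 0.028 0.0341
wrist 0.25 89 x [(np.float64(-0.0028), np.float64(0.0004))] y 0.0285 0.0342
wrist 0.26 97 x [(np.float64(-0.002), np.float64(0.0008))] y 0.0289 0.0344
wrist 0.27 119 x [(np.float64(-0.0016), np.float64(0.0018))] y 0.0289 0.0346
wrist 0.28 148 x [(np.float64(-0.0009), np.float64(0.0107)), (np.float64(0.0161), np.float64(0.0178))] y 0.0267 0.0417
wrist 0.29 673 x [(np.float64(-0.0008), np.float64(0.0093)), (np.float64(0.0139), np.float64(0.0267))] y 0.0139 0.0515
wrist 0.3 1181 x [(np.float64(-0.0002), np.float64(0.0255))] y 0.0136 0.0518
wrist 0.31 1944 x [(np.float64(0.001), np.float64(0.026))] y 0.014 0.0522
wrist 0.32 1232 x
[... 1102 characters left out ...]
, np.float64(0.0084), np.float64(0.2114)) hole 0 
0.04 pin 81 (np.float64(-0.0096), np.float64(0.0072), np.float64(0.2112)) hole 0 
0.042 pin 77 (np.float64(-0.0091), np.float64(0.008), np.float64(0.2108)) hole 0 
0.044 pin 72 (np.float64(-0.0085), np.float64(0.0067), np.float64(0.2108)) hole 3 (np.float64(0.0061), np.float64(0.0061))
0.046 pin 69 (np.float64(-0.008), np.float64(0.007), np.float64(0.2098)) hole 4 (np.float64(0.0054), np.float64(0.0061))
0.048 pin 63 (np.float64(-0.0072), np.float64(0.0062), np.float64(0.21)) hole 6 (np.float64(0.0054), np.float64(0.0061))
0.05 pin 59 (np.float64(-0.0065), np.float64(0.0065), np.float64(0.2094)) hole 7 (np.float64(0.0046), np.float64(0.0061))
```

>>> {"method": "jog_arm", "body": {
  "targets": [0, 0.0008, 0.001, 0, 0, 0, 0, -0.0005, 0.004, 0, 0, 0, -0.0007, 0.005, 0, 0, 0, -0.0008, 0.005, 0, 0, 0, -0.0008, 0.005, 0, 0, 0, -0.0008, 0.005, 0, 0, 0, 0, 0, 0, 0, 0, 0, 0, 0, 0, 0, 0, 0, 0, 0, 0, 0, 0, 0]
}}

```text
t: 41.75
position: [0.5346, 0.1844, 0.2737]
eef_rot: [2.069, 2.223, 0.091]
ft_force: [-0.5, -0.2, -1.0]
gripper_width: 0.126
```

Run:
```python
from h import *
clip(('wrist','side'))
```

```text
t 41.75 jigTCP [0.0144 0.0325 0.2737] z [ 0.1159 -0.0263 -0.9929] F [-0.5 -0.2 -1. ]
wrist 0.174 107 x [(np.float64(-0.017), np.float64(-0.0042))] y 0.0075 0.0305
wrist 0.184 126 x [(np.float64(-0.0171), np.float64(-0.0075)), (np.float64(0.0038), np.float64(0.005)), (np.float64(0.0132), np.float64(0.0158))] y 0.0075 0.0347
wrist 0.194 406 x [(np.float64(-0.0172), np.float64(0.0047)), (np.float64(0.0117), np.float64(0.0176))] y 0.0076 0.0575
wrist 0.204 1376 x [(np.float64(-0.0173), np.float64(0.017))] y 0.0075 0.0575
wrist 0.214 1470 x [(np.float64(-0.0172), np.float64(0.0177))] y 0.0075 0.034
wrist 0.224 90 x [(np.float64(-0.0025), np.float64(0.0009))] y 0.0284 0.0342
wrist 0.234 96 x [(np.float64(-0.002), np.float64(0.0006))] y 0.0289 0.0344
wrist 0.244 117 x [(np.float64(-0.0016), np.float64(0.0025))] y 0.0289 0.0351
wrist 0.254 140 x [(np.float64(-0.0014), np.float64(0.0024)), (np.float64(0.0091), np.float64(0.0103))] y 0.0267 0.0352
wrist 0.264 688 x [(np.float64(-0.0007), np.float64(0.0095)), (np.float64(0.0136), np.float64(0.0269))] y 0.0135 0.0515
wrist 0.274 1172 x [(np.floa
[... 703 characters left out ...]
oat64(0.0091), np.float64(0.0156))] y 0.0259 0.032
side 0.244 13 x [(np.float64(-0.0017), np.float64(0.0031)), (np.float64(0.0099), np.float64(0.0167))] y 0.0256 0.0375
side 0.254 12 x [(np.float64(0.0), np.float64(0.0039)), (np.float64(0.009), np.float64(0.009)), (np.float64(0.0169), np.float64(0.0199))] y 0.025 0.0323
side 0.264 20 x [(np.float64(0.0012), np.float64(0.0247))] y 0.0137 0.0332
side 0.274 27 x [(np.float64(0.001), np.float64(0.0201)), (np.float64(0.0249), np.float64(0.0276))] y 0.0118 0.03
side 0.284 27 x [(np.float64(0.0015), np.float64(0.023))] y 0.0092 0.044
side 0.294 17 x [(np.float64(0.0005), np.float64(0.0188)), (np.float64(0.0234), np.float64(0.0234))] y 0.0116 0.0432
```

>>> {"method": "jog_arm", "body": {
  "targets": [0, 0, -0.0008, 0.005, 0, 0, 0, -0.0008, 0.005, 0, 0, 0, -0.0008, 0.005, 0, 0, 0, -0.0008, 0.005, 0, 0, 0, -0.0008, 0.005, 0, 0, 0, 0, 0, 0, 0, 0, 0, 0, 0, 0, 0, 0, 0, 0, 0, 0, 0, 0, 0, 0, 0, 0, 0, 0],
  "grip_force": 110
}}

```text
t: 42.85
position: [0.5339, 0.1834, 0.2464]
eef_rot: [2.069, 2.223, 0.092]
ft_force: [0.7, 0.2, -1.0]
gripper_width: 0.121
```

Run:
```python
from h import *
clip(('wrist','side'))
```

```text
t 42.85 jigTCP [0.0136 0.0316 0.2464] z [ 0.117  -0.026  -0.9928] F [ 0.7  0.2 -1. ]
wrist 0.146 140 x [(np.float64(-0.0172), np.float64(0.0054))] y 0.0066 0.0317
wrist 0.156 183 x [(np.float64(-0.0171), np.float64(0.0014))] y 0.0067 0.0319
wrist 0.166 199 x [(np.float64(-0.0171), np.float64(0.0014))] y 0.0067 0.0321
wrist 0.176 188 x [(np.float64(-0.0171), np.float64(-0.0023))] y 0.0066 0.0322
wrist 0.186 204 x [(np.float64(-0.0173), np.float64(-0.008)), (np.float64(0.0015), np.float64(0.0048)), (np.float64(0.0132), np.float64(0.0167))] y 0.0067 0.0348
wrist 0.196 801 x [(np.float64(-0.0172), np.float64(0.0174))] y 0.0066 0.0564
wrist 0.206 2291 x [(np.float64(-0.0172), np.float64(0.0181))] y 0.0066 0.0566
wrist 0.216 1261 x [(np.float64(-0.0173), np.float64(0.0173))] y 0.0066 0.0342
wrist 0.226 148 x [(np.float64(-0.002), np.float64(0.0049))] y 0.0284 0.0431
wrist 0.236 658 x [(np.float64(-0.0014), np.float64(0.0239))] y 0.0134 0.0502
wrist 0.246 1161 x [(np.float64(-0.0008), np.float64(0.0254))] y 0.0131 0.0506
wrist 0.256 1900 x [(np.float64(0.0003), np.float64(0.0252))] y 0.0135
[... 544 characters left out ...]
5), np.float64(0.0009)), (np.float64(0.0057), np.float64(0.0079))] y 0.0111 0.0543
side 0.216 30 x [(np.float64(-0.0155), np.float64(0.0163))] y 0.0072 0.0338
side 0.226 10 x [(np.float64(-0.002), np.float64(0.0007)), (np.float64(0.0096), np.float64(0.0185))] y 0.0211 0.034
side 0.236 21 x [(np.float64(-0.0017), np.float64(0.024))] y 0.0157 0.0311
side 0.246 28 x [(np.float64(-0.0006), np.float64(0.0184)), (np.float64(0.0227), np.float64(0.0264))] y 0.0108 0.0409
side 0.256 25 x [(np.float64(0.0003), np.float64(0.021)), (np.float64(0.0256), np.float64(0.0256))] y 0.0094 0.0433
side 0.266 16 x [(np.float64(0.0001), np.float64(0.0167)), (np.float64(0.0211), np.float64(0.0224))] y 0.0126 0.0378
```

>>> {"method": "jog_arm", "body": {
  "targets": [0, 0, -0.0005, 0.003, 0, 0, 0, -0.0005, 0.003, 0, 0, 0, 0, 0, 0, 0, 0, 0, 0, 0, 0, 0, 0, 0, 0, 0, 0, 0, 0, 0, 0, 0, 0, 0, 0, 0, 0, 0, 0, 0, 0, 0, 0, 0, 0, 0, 0, 0, 0, 0]
}}

```text
t: 43.95
position: [0.534, 0.1833, 0.2404]
eef_rot: [2.069, 2.222, 0.094]
ft_force: [0.5, 0.2, -0.2]
gripper_width: 0.118
```

Run:
```python
from h import *
s,p,r=st();P=jig(p);print(P,s['ft_force'],s['moment'],r.as_matrix()[:,2])
for c in('wrist','top','side'):
    w=shot(c);q=jig(cloud(*w[1:])).reshape(-1,3)
    h=q[(q[:,0]>-.006)&(q[:,0]<.032)&(abs(q[:,1]-.031)<.006)&(q[:,2]>.12)&(q[:,2]<.29)]
    for lo in np.arange(.12,.29,.006):
        t=h[(h[:,2]>=lo)&(h[:,2]<lo+.006)]
        if len(t):
            xs=np.sort(t[:,0]);g=np.split(xs,np.where(np.diff(xs)>.003)[0]+1);print(c,lo.round(3),len(t),[(float(k[0].round(4)),float(k[-1].round(4))) for k in g])
```

```text
[0.01374464 0.03143173 0.24039219] [ 0.48167897  0.16699431 -0.17681985] [ 0.06367765 -0.02185001  0.00129098] [ 0.11815815 -0.02533187 -0.99267162]
wrist 0.12 1 [(-0.0055, -0.0055)]
wrist 0.126 52 [(-0.0057, 0.0033)]
wrist 0.144 16 [(-0.0049, -0.0026)]
wrist 0.15 30 [(-0.0047, -0.0025)]
wrist 0.156 30 [(-0.0047, -0.002)]
wrist 0.162 32 [(-0.0042, -0.0022)]
wrist 0.168 32 [(-0.004, -0.0005)]
wrist 0.174 36 [(-0.0038, -0.0019)]
wrist 0.186 7 [(0.0037, 0.0046)]
wrist 0.192 36 [(0.0035, 0.0048)]
wrist 0.198 79 [(-0.0023, 0.0003), (0.0034, 0.0081)]
wrist 0.204 259 [(-0.0059, 0.0076)]
wrist 0.21 68 [(-0.0027, 0.0013)]
wrist 0.216 79 [(-0.0018, 0.0021)]
wrist 0.222 81 [(-0.0018, 0.0021)]
wrist 0.228 125 [(-0.0014, 0.0048), (0.0137, 0.0216)]
wrist 0.234 179 [(-0.001, 0.0044), (0.0095, 0.024)]
wrist 0.24 258 [(-0.0008, 0.0042), (0.0108, 0.0248)]
wrist 0.246 384 [(-0.0003, 0.0113), (0.0227, 0.0245)]
wrist 0.252 955 [(0.0006, 0.0256)]
wrist 0.258 122 [(0.0002, 0.0175), (0.0216, 0.0231)]
wrist 0.264 310 [(-0.0009, 0.0229)]
wrist 0.27 131 [(-0.0022, -0.0009), (0.0032, 0.0181)]
wrist 0.276 121 [(-0.0029, 0.0026), (0.0084, 0.0217)]
wrist 0.282 68 [(-0.0036, 0.0022), (0.0164, 0.0175)]
wrist 0.288 12 [(-0.005, 0.0005)]
top 0.15 1 [(-0.0035, -0.0035)]
top 0.186 2 [(-0.0012, -0.0012), (0.0121, 0.0121)]
top 0.192 2 [(-0.0018, -0.0018), (0.0015, 0.0015)]
top 0.198 1 [(0.0037, 0.0037)]
top 0.204 4 [(-0.0013, -0.0013), (0.0051, 0.0056), (0.0091, 0.0091)]
top 0.21 1 [(0.0012, 0.0012)]
top 0.222 1 [(-0.0013, -0.0013)]
top 0.228 1 [(0.0007, 0.0007)]
side 0.216 6 [(0.0004, 0.0011), (0.0113, 0.0137), (0.0173, 0.0173)]
side 0.222 5 [(-0.001, 0.0012), (0.0137, 0.0137), (0.0168, 0.0168)]
side 0.228 5 [(-0.0016, 0.0045)]
side 0.234 3 [(-0.0006, 0.0026)]
side 0.24 4 [(-0.001, 0.0018)]
side 0.246 3 [(0.0018, 0.0022), (0.0257, 0.0257)]
side 0.276 1 [(-0.0025, -0.0025)]
```

>>> {"method": "jog_arm", "body": {
  "targets": [0.2, 0, 0, 0, 0, 0.35, 0, 0, 0, 0, 0.4, 0, 0, 0, 0, 0.4, 0, 0, 0, 0, 0.4, 0, 0.001, -0.01, 0, 0.4, 0, 0.002, -0.02, 0, 0.4, 0, 0.003, -0.03, 0, 0.4, 0, 0, -0.04, 0, 0.4, 0, 0, -0.03, 0, 0.4, 0, 0, 0, 0]
}}

```text
t: 45.1
position: [0.5236, 0.1866, 0.3776]
eef_rot: [2.07, 2.222, 0.092]
ft_force: [0.2, 0.2, 0.5]
gripper_width: 0.4
```

Run:
```python
from h import *
s,p,r=st();P=jig(p);print(s['t'],P,s['ft_force'])
im=np.zeros((600,800,3),np.uint8)
for c in('wrist','side'):
    w=shot(c);q=jig(cloud(*w[1:])).reshape(-1,3)
    h=q[(q[:,0]>-.006)&(q[:,0]<.032)&(abs(q[:,1]-.031)<.008)&(q[:,2]>.12)&(q[:,2]<.29)]
    for lo in np.arange(.12,.29,.006):
        t=h[(h[:,2]>=lo)&(h[:,2]<lo+.006)]
        if len(t):
            xs=np.sort(t[:,0]);g=np.split(xs,np.where(np.diff(xs)>.003)[0]+1);print(c,lo.round(3),len(t),[(float(k[0].round(4)),float(k[-1].round(4))) for k in g],t[:,1].mean().round(4))
    h=q[(abs(q[:,1]+.012)<.008)&(abs(q[:,0])<.035)&(q[:,2]>.195)&(q[:,2]<.23)]
    print('eye x',h.min(0).round(4),h.max(0).round(4))
    u,v=proj([[.525,.17,.21]],w[2],w[3])[0].astype(int);k=75 if c=='wrist' else 45
    cc=cv2.resize(w[0][max(0,v-k):v+k,max(0,u-k):u+k],(400,400),interpolation=cv2.INTER_CUBIC)
    im[:400,(0 if c=='wrist' else 400):][:, :400]=cc
cv2.imwrite('pics/fin.png',im[:400,:,::-1])
```

```text
45.1 [0.00359966 0.03555939 0.37764203] [0.21559484 0.17033271 0.54234658]
wrist 0.126 12 [(-0.0057, -0.0013)] 0.026
wrist 0.144 1 [(-0.0057, -0.0057)] 0.023
wrist 0.15 2 [(-0.0057, -0.005)] 0.0258
wrist 0.156 11 [(-0.0059, -0.0031)] 0.0255
wrist 0.162 9 [(-0.0059, -0.0047)] 0.0266
wrist 0.168 12 [(-0.005, -0.0033)] 0.0273
wrist 0.174 1 [(-0.0045, -0.0045)] 0.0282
wrist 0.186 6 [(0.0042, 0.005), (0.0135, 0.0135)] 0.0299
wrist 0.192 20 [(-0.0016, 0.0004), (0.0043, 0.0054), (0.0122, 0.0151)] 0.0288
wrist 0.198 45 [(-0.0051, 0.0101)] 0.0298
wrist 0.204 140 [(-0.0058, 0.0141)] 0.0314
wrist 0.21 20 [(0.0003, 0.0025), (0.0127, 0.0145)] 0.0305
wrist 0.216 21 [(0.0009, 0.0048)] 0.0312
wrist 0.222 19 [(0.0014, 0.0041)] 0.0321
wrist 0.228 21 [(0.0026, 0.0052), (0.0286, 0.0286)] 0.032
wrist 0.234 29 [(0.0027, 0.0054), (0.0274, 0.0288)] 0.0328
wrist 0.24 67 [(0.0037, 0.0092), (0.0289, 0.0293)] 0.0338
wrist 0.246 147 [(0.0048, 0.0305)] 0.0331
wrist 0.252 157 [(0.0095, 0.026)] 0.033
eye x [-0.0227 -0.02    0.1976] [ 0.0109 -0.004   0.219 ]
side 0.21 4 [(0.001, 0.0035), (0.0146, 0.0146), (0.0208, 0.0208)] 0.0298
side 0.216 8 [(0.0008, 0.0046), (0.0164, 0.0201), (0.0244, 0.0244)] 0.0286
side 0.222 6 [(0.0023, 0.0045), (0.0208, 0.0214), (0.0249, 0.0254)] 0.0301
side 0.228 17 [(0.0016, 0.0157), (0.0189, 0.0277)] 0.0307
side 0.234 8 [(0.0014, 0.0025), (0.0065, 0.0092), (0.0249, 0.0297)] 0.0301
side 0.24 9 [(0.0021, 0.0053), (0.0086, 0.0099), (0.0245, 0.0284)] 0.0295
side 0.246 10 [(0.0059, 0.0097), (0.0136, 0.0191), (0.0233, 0.0233), (0.0284, 0.03)] 0.0303
side 0.252 8 [(0.0098, 0.0113), (0.0146, 0.0146), (0.0178, 0.0178), (0.0208, 0.0267)] 0.0317
eye x [-0.0234 -0.0197  0.1962] [ 0.013  -0.0043  0.22  ]
```

View pics/fin.png

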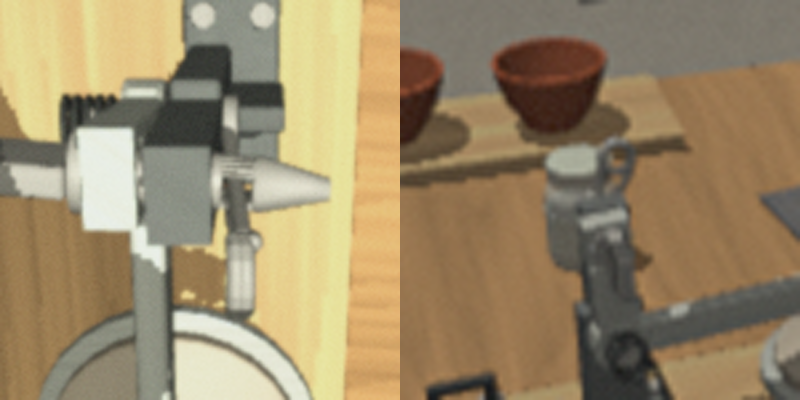

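Run:
```python
from h import *
w=shot('wrist');q=jig(cloud(*w[1:])).reshape(-1,3)
h=q[(abs(q[:,0])<.022)&(q[:,1]>.018)&(q[:,1]<.037)&(q[:,2]>.12)&(q[:,2]<.19)]
for lo in np.arange(.13,.19,.006):
    t=h[(h[:,2]>=lo)&(h[:,2]<lo+.006)]
    t=t[t[:,1]>.0225]
    if len(t):print('leg',lo.round(3),len(t),t.min(0).round(4),t.max(0).round(4))
h=q[(abs(q[:,0])<.02)&(q[:,2]>.19)&(q[:,2]<.225)]
for y in np.arange(-.08,.07,.006):
    t=h[(h[:,1]>=y)&(h[:,1]<y+.006)]
    if len(t)>2:print('pin',y.round(3),len(t),t[:,0].min().round(4),t[:,0].max().round(4),t[:,2].max().round(4))
```

```text
leg 0.13 2 [-0.0034  0.028   0.1301] [-0.0021  0.028   0.1307]
leg 0.142 5 [-0.0081  0.0232  0.1446] [-0.0068  0.0274  0.1469]
leg 0.148 11 [-0.0076  0.0234  0.1487] [-0.006   0.0276  0.1539]
leg 0.154 11 [-0.0069  0.0236  0.1542] [-0.0047  0.0289  0.1598]
leg 0.16 11 [-0.0062  0.0238  0.1605] [-0.0037  0.029   0.1642]
leg 0.166 13 [-0.0055  0.0241  0.1663] [-0.0035  0.0292  0.1704]
leg 0.172 6 [-0.0048  0.0254  0.1726] [-0.0039  0.0294  0.1752]
leg 0.184 2 [0.0008 0.026  0.189 ] [0.0018 0.0356 0.189 ]
pin -0.074 128 -0.0143 -0.0015 0.2175
pin -0.068 141 -0.0139 -0.0016 0.2176
pin -0.062 142 -0.0135 -0.0003 0.2176
pin -0.056 137 -0.013 -0.0004 0.2176
pin -0.05 143 -0.0125 0.0004 0.217
pin -0.044 138 -0.012 0.0005 0.2172
pin -0.038 142 -0.0115 0.0017 0.2169
pin -0.032 132 -0.0112 0.0083 0.2168
pin -0.026 170 -0.0199 0.0114 0.2182
pin -0.02 245 -0.0198 0.0116 0.2188
pin -0.014 243 -0.0199 0.0119 0.2186
pin -0.008 314 -0.0199 0.0116 0.2186
pin -0.002 213 -0.0172 0.0178 0.2186
pin 0.004 298 -0.0171 0.0177 0.2188
pin 0.01 308 -0.0172 0.0172 0.2183
pin 0.016 310 -0.017 0.017 0.2184
pin 0.022 194 -0.0169 0.0168 0.2171
pin 0.028 143 -0.0095 0.0139 0.2245
pin 0.034 131 -0.0089 0.0094 0.225
pin 0.04 136 -0.0087 0.0097 0.2086
pin 0.046 97 -0.0066 0.0083 0.2065
pin 0.052 90 -0.0046 0.0075 0.2044
pin 0.058 48 -0.0023 0.0064 0.203
```

```bash
python3 -c "
from station import ctrl
print(ctrl.get_state()['t'],ctrl.sign_off())"
```

```text
the job is handed in; nothing more can be done
45.25 None
```

The job is done and handed in at 45 s of the 72 s allowed. The arm is locked down by the pin, and the R-clip is on.

**What I did**
- I drew the pin from its slanted socket and levelled it in the grip by pressing its shank on the socket's top corner.
- The last joint could not have turned far enough to aim the pin at the eye. So I set the pin down on the table, gripped it again half a turn round, and levelled it again.
- I then put the nose in the eye, swung the arm down to its stop and pushed the pin home through the column.
- I took the R-clip from the rack, pushed its leg down through the cross hole beyond the column, let go and drew clear.

**What the last checks showed**
- **Pin:** it is home, with the end of its handle 74 mm behind the boss mouth plane as expected. It sits 2–4° skewed in the loose holes. Before the clip went in, the camera could see straight down through the cross hole.
- **Arm:** the eye has sprung back about 4–6 mm, which is the slack of the pin in the two holes, and the pin holds it there.
- **Clip:** the leg's end is about 53–55 mm below the pin's axis, where 53 mm is home, and the force on the tool was close to zero before I let go. It leans about 7° towards the bow side and about 5° along the pin.

**Less certain**
- I judged that the bow had sprung over the pin from the clip's depth and the lack of force. The bow under the pin could not be seen directly, and I saw no clear 10 N snap in the readings.
- One rough side-camera reading put the bow 2–4 mm wide of its relaxed position. I set that against that camera's pixels of about 3 mm.
- The gripper's tilt drifted to about 7° during the job, and I did not correct it.

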